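# Load the bottle shaker and hang its guard gate

## Robot

A 6-joint arm with a two-finger parallel gripper is mounted at the origin on the work surface. World frame = base frame: x ahead of the robot, y to its left, z up, the work surface at z = 0. Lengths are in mm, angles in degrees, forces in N, time in s.
With the tool pointing down it reaches from about 425 to 925 mm from the base axis. Payload 12.5 kg.
Tool frame: the origin (TCP) lies between the finger pads; the fingertips stand manip.finger_overhang ahead of it and the grasp point (between the pads) lies 5 mm behind it (manip.finger_overhang is the distance from the TCP to the fingertips, in mm); z points along the fingers, y is the line along which they close (so a half turn about z gives the same grasp; the last joint's range is limited). The gripper opens to 85 mm and grips with 20 to 120 N. Pads are 22 mm wide; open, the fingers measure 114 mm over their backs; the gripper's body (76 mm by 85 mm) begins 54 mm behind the grasp point. The pads swing forward as they close: fully open they stand 13 mm farther back than shut.
Start: joints at [67.059, 28.126, 89.318, -0, 62.55, -6.05], TCP at [181.575, 598.058, 245.327] pointing down, gripper open.
Joint ranges: [-177.58, 177.58], [-47.91, 125.51], [2.72, 160], [-65.01, 245.01], [3.68, 167.84], [-153.87, 153.87]. Speed limits (degrees/s): [127.2, 127.2, 159.86, 180, 180, 180].

## Interface

Orientations are given as a 3x3 rotation matrix whose columns are the frame's x, y, z axes.
In Python, from workcell import manip gives the robot as it stands.
- The arm moves only by the shell command python3 -m jog 'ROWS' [OPENING] [FORCE]. ROWS is JSON, a list of rows, each an object with "offset": the shift along the tool's x, y, z in cm, a list of three; "spin": the turn about the tool's z in degrees. A call has 1 to 10 rows; each row shifts and turns the commanded pose from where the row before left it, along the tool's axes as they then stand; what a row does not reach is not made up. A row lasts 1/8 s, in which the tool goes at most 62.5 mm and 10.7 degrees, less where a joint would pass 70% of its speed; a pose out of reach is approached as far as the arm can. A call with a gripper value outside its range is refused whole. OPENING is the finger opening in cm, from 0 to 8.54, set as the call begins (- or left out, the last holds). The fingers move at their own pace and stop on an object; FORCE is the grip in N (left out, the last holds). Time passes only in rows, so rows that do not move let the fingers close. It gives the time, the measured TCP pose, the force, the opening and the grip force at its end, in the units of the state.
- manip.state(): the state, without advancing time (a new reading comes with each control period).
- manip.camera(name): name is "scene" or "top" or "wrist"; returns a dict with "img" (480x640x3 uint8, blue, green, red), "fx", "fy", "cx", "cy" (pixels), "world_to_cam" (4x4, takes a point from world to camera coordinates); the wrist camera has in their place "T_tool_cam" (4x4, takes a point from camera to tool coordinates, whose origin is the TCP and whose axes are the flange's). Camera axes: x right, y down, z forward; pixel columns grow to the right and rows downward; lengths in mm; the calibration is good to about 2 mm. A picture is of the moment at which its call begins: read the wrist's pose just before it. There is no depth.
- manip.job_done(): hands the job in; it is judged then, once.
The state is a dict: "time": time; "joint_positions": joint angles; "joint_vel": joint speeds; "joint_efforts": joint torques, N m; "eef_pos": TCP position; "ee_rot": TCP orientation; "ft_force": force on the tool from outside, world axes, zero at the start; "torque": the same for the moment, N m; "finger_gap": finger opening in mm; "grip_force": force on a finger pad.
Only numpy, scipy, OpenCV 4.12 (cv2) and the standard library are available. Lean on these libraries where they do the work, as an engineer would, in place of code of your own. Each camera call takes 0.05 s, during which the arm holds its last target. There are 200 camera calls.

## Task

Get the bottle shaker ready to run: first push its red stop in until it latches, then stand every amber bottle from the bench fully down in a cup of the shaker, one to a cup. Next hang the washed guard gate from the stand on the shaker's two hinge pins, both knuckles right down, and swing it shut against the catch; only then twist the stop clockwise so that it springs back up. Leave everything else on the bench where it is.

Things in the scene. Friction and masses are not known exactly. Their poses are not given: they have to be found in the camera images.
- shaker: bottle shaker, fixed (all sizes mm): white base 240 x 240, origin at its centre on the bench; own -x is the open gate side (robot's right), own +y points about towards the robot. A clear-paned guard 14 thick, outer faces 120 from the origin, top 157 above the bench, stands on the other three sides, open on top. A grey pod (130 x 92, top 112 up) on the +y side carries the stop
- cup0 (a point): one of four steel cups on the shaker plate: centre of its inner floor, 66 above the bench. Inside width 62, wall 3, 26 deep. Cups are 90 apart in a square; 58 or more from a cup's centre to the guard's inner face
- cup1 (a point): one of four steel cups on the shaker plate: centre of its inner floor, 66 above the bench. Inside width 62, wall 3, 26 deep. Cups are 90 apart in a square; 58 or more from a cup's centre to the guard's inner face
- cup2 (a point): one of four steel cups on the shaker plate: centre of its inner floor, 66 above the bench. Inside width 62, wall 3, 26 deep. Cups are 90 apart in a square; 58 or more from a cup's centre to the guard's inner face
- cup3 (a point): one of four steel cups on the shaker plate: centre of its inner floor, 66 above the bench. Inside width 62, wall 3, 26 deep. Cups are 90 apart in a square; 58 or more from a cup's centre to the guard's inner face
- stop_top (a point): centre of the top of the red mushroom stop on the pod: head 40 across, 20 thick, its top 158 above the bench when up; z up. A yellow collar 60 across lies round its stem, top 116 above the bench. The stop's axis is 52 from the guard's outer face
- stop (a joint): how far the stop is pressed in (m): 0 up, 0.009 at its end. A spring lifts it; about 4 N straight down (knocks of the hand read higher) takes it past 0.0082, where it latches; let go, it stays at about 0.008
- stop_twist (a joint): how far the stop's head is turned clockwise seen from above (rad): 0 to 1.0, against a weak spring (0.02 N m per rad) that slowly turns it back. Turning the latched head past about 0.5 (0.7 to be safe) unlatches it; it springs up once no longer held down
- pin0 (a point): seat of the lower hinge pin: on the pin's axis, at its bracket's top face, 66 above the bench. Two pins stand upright one above the other on the far post of the gate side, axis 14 off the post's face (own x = -120). Each is 10 across, 20 tall over its seat, the last 4 tapered
- pin1 (a point): seat of the upper hinge pin, 130 above the bench, on the same axis. Each pin's bracket is 28 x 22 and 6 thick, so the upper one is in the way of the lower knuckle: bring the gate in sideways with its knuckles 20 to 44 above their seats, then lower it
- knuckle0 (a point): the gate's lower knuckle (hinge eye): centre of its underside. Bore 13, outside 21 across, 14 high. Hung, this point lies on pin0. The gate opens outwards, counter-clockwise seen from above
- knuckle1 (a point): the gate's upper knuckle: centre of its underside, 64 above knuckle0; hung, it lies on pin1. The near post at the gate's free end has a black catch that stops the shut gate and a lip (22 wide, 5 above the gate's top) that overhangs it, so it can be hung only while open 0.3 rad or more
- gate_mid (a point): centre of the guard gate: aluminium frame, clear pane, 206 long (own y), 104 high (z), 10 thick (x), 0.35 kg, top rail 20 high. It starts upright in a white fixed stand (slot 12 wide, cheeks to 46 above the bench). Knuckle axis 119 away at its -y end; centre of mass 6 towards it. Hung and shut, its axes match the shaker's and it lies at (-134, 6, 108) there
- bottle0_mid (a point): centre of an amber glass bottle with paper label and ribbed white screw cap, standing on the bench: 104 high, body 56 across up to 62 above its foot, neck 34, cap 40 across over the top 24; 0.22 kg; own z up. Two to four such bottles are there
- bottle1_mid (a point): centre of an amber glass bottle with paper label and ribbed white screw cap, standing on the bench: 104 high, body 56 across up to 62 above its foot, neck 34, cap 40 across over the top 24; 0.22 kg; own z up. Two to four such bottles are there
- bottle2_mid (a point): centre of an amber glass bottle with paper label and ribbed white screw cap, standing on the bench: 104 high, body 56 across up to 62 above its foot, neck 34, cap 40 across over the top 24; 0.22 kg; own z up. Two to four such bottles are there
- bottle3_mid (a point): centre of an amber glass bottle with paper label and ribbed white screw cap, standing on the bench: 104 high, body 56 across up to 62 above its foot, neck 34, cap 40 across over the top 24; 0.22 kg; own z up. Two to four such bottles are there
- beaker: a clear glass beaker, 64 across, 78 high, standing among the bottles; not to be used; origin at the centre of its underside
- tipbox: a pipette-tip box with a clear lid, 120 x 82 x 75, to the left of the shaker; not to be used; origin at the centre of its underside
- tube_rack: a white rack of capped tubes, 100 x 220 x 96 high, on the robot's left; not to be used; origin at the centre of its underside
- dropper: a slim white dropper bottle, 36 across, 85 high, near the robot on its right; not to be used; origin at the centre of its underside
- pipette: a blue hand pipette lying on the bench by the gate side of the shaker, 240 long, 35 high; not to be used; origin at the centre of its underside
- marker: a marker pen lying at the right of the bench, 135 long, 13 thick; not to be used; origin at the centre of its underside
Not all that is in view belongs to the job. Of the things that look like the part that bears knuckle0, the largest one is meant. Leave any yellow look-alike of the part that bears bottle1_mid alone.

How it is judged:
By the outcome, as a careful person would: the job done as asked, in the order asked, and still so for the second after the job is handed in, with the robot touching nothing.
Of bottle0, bottle1, bottle2, bottle3 only 2 to 4 are there at a start; the rules pass over those that are not, and their reading is None.
At some moment in a run one of bottle0, bottle1, bottle2, bottle3 may be knocked a few centimetres aside while the robot is not near it.
It also fails if it takes over 210 s, if anything falls off the work surface, if the arm or the gripper's body presses on something with over 40 N, if the wrist force passes 120 N, or if a joint passes its speed limit or range.

## Working session

There is one attempt and no reset: what is moved stays moved. The work goes in short steps, Python scripts to look and compute and a shell command to move; the robot and the scene stay as the last step left them, time stands still between calls to the robot, and variables do not carry over. Pictures are saved under pics/ and viewed, at most 14 in all, crops included, and the job is handed in when it is done.

```bash
ls; mkdir -p pics; cat > h.py <<'E'
import numpy as np, cv2
from workcell import manip
def snap(name,fn=None):
    s=manip.state(); c=manip.camera(name)
    if fn: cv2.imwrite('pics/'+fn,c['img'])
    return s,c
def W2C(s,c):
    if 'world_to_cam' in c: return np.array(c['world_to_cam'])
    T=np.eye(4);T[:3,:3]=s['ee_rot'];T[:3,3]=s['eef_pos']
    return np.linalg.inv(T@np.array(c['T_tool_cam']))
def px2w(M,c,u,v,z):
    d=np.array([(u-c['cx'])/c['fx'],(v-c['cy'])/c['fy'],1.]);R=M[:3,:3];o=-R.T@M[:3,3];d=R.T@d
    return o+d*(z-o[2])/d[2]
def w2px(M,c,p):
    q=M[:3,:3]@np.array(p,float)+M[:3,3];return np.array([q[0]/q[2]*c['fx']+c['cx'],q[1]/q[2]*c['fy']+c['cy']])
E
python3 - <<'E'
from h import *
s,c=snap('top','top1.png');print({k:np.round(c[k],3).tolist() for k in c if k!='img'})
s,c=snap('scene','scene1.png');print({k:np.round(c[k],3).tolist() for k in c if k!='img'})
print(manip.finger_overhang, np.round(s['ee_rot'],3).tolist(),s['time'],s['ft_force'])
import pickle
E
```

```text
pics
{'fx': 501.116, 'fy': 501.116, 'cx': 314.774, 'cy': 242.825, 'world_to_cam': [[-0.017, -1.0, -0.0, -55.186], [-0.982, 0.017, -0.19, 444.09], [0.19, -0.003, -0.982, 1256.879], [0.0, 0.0, 0.0, 1.0]]}
{'fx': 451.514, 'fy': 451.514, 'cx': 326.801, 'cy': 239.859, 'world_to_cam': [[-0.646, 0.763, 0.011, 329.394], [0.512, 0.444, -0.736, -117.876], [-0.566, -0.469, -0.677, 1413.541], [0.0, 0.0, 0.0, 1.0]]}
14.0 [[-0.957, 0.291, -0.0], [0.291, 0.957, -0.001], [0.0, -0.001, -1.0]] 0.05 [-0.26175991  0.46618897 -0.41014798]
```

View pics/top1.png

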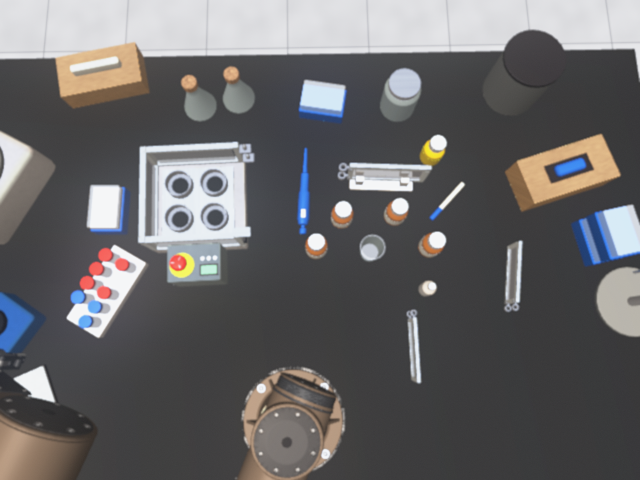

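View pics/scene1.png

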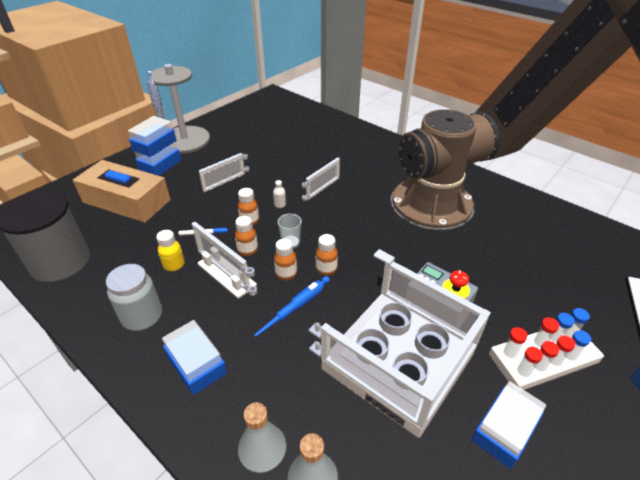

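```bash
python3 - <<'E'
import cv2
i=cv2.imread('pics/top1.png')
a=i[135:285,130:262];b=i[135:260,300:450]
cv2.imwrite('pics/cA.png',cv2.resize(a,None,fx=4,fy=4,interpolation=cv2.INTER_CUBIC))
cv2.imwrite('pics/cB.png',cv2.resize(b,None,fx=4.8,fy=4.8,interpolation=cv2.INTER_CUBIC))
E
```

```text
(no output)
```

View pics/cA.png

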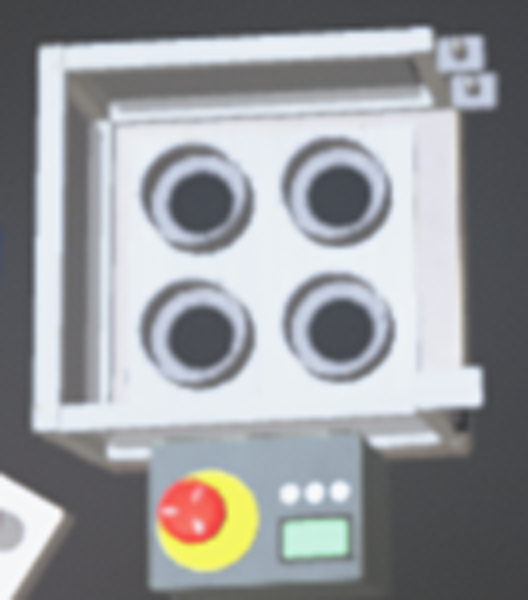

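View pics/cB.png

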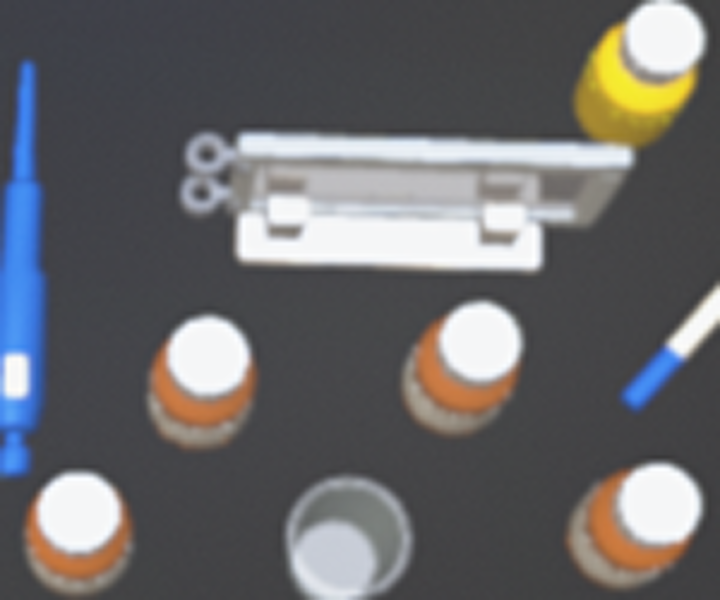

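```bash
python3 - <<'E'
from h import *
s,c=snap('top');M=W2C(s,c)
A=lambda u,v,z:px2w(M,c,130+u/4,135+v/4,z)
B=lambda u,v,z:px2w(M,c,300+u/4.8,135+v/4.8,z)
P=lambda n,x:print(n,np.round(x,1))
own=[];w=[]
for n,u,v,z,o in [('cTL',197,197,92,(45,-45)),('cTR',337,190,92,(-45,-45)),('cBL',198,333,92,(45,45)),('cBR',339,326,92,(-45,45)),
 ('gTL',40,46,157,(120,-120)),('gBL',35,430,157,(120,120)),('gTR',432,30,157,None),('stop',193,511,158,None),('collar',209,521,116,None),('pin1',457,48,150,(-134,-113)),('pin0',470,88,86,(-134,-113))]:
    p=A(u,v,z);P(n,p)
    if o: own.append(o);w.append(p[:2])
own=np.array(own,float);w=np.array(w)
mo,mw=own.mean(0),w.mean(0);H=(own-mo).T@(w-mw);th=np.arctan2(H[0,1]-H[1,0],H[0,0]+H[1,1])
R=np.array([[np.cos(th),-np.sin(th)],[np.sin(th),np.cos(th)]]);t=mw-R@mo
print('th',np.degrees(th),t);print(np.round(own@R.T+t-w,1).tolist())
for n,u,v in [('b0',209,356),('b1',480,342),('b2',79,512),('b3',659,503)]:P(n,B(u,v,104))
for zb in (4,10,15,20): 
  P(zb,[B(207,153,zb+52-42+64+14+0)[:2],B(202,193,zb+52-42+14)[:2],B(240,145,zb+104)[:2],B(633,157,zb+104)[:2]])
E
```

```text
cTL [591.5 280.4  92. ]
cTR [594.7 191.2  92. ]
cBL [502.3 276.7  92. ]
cBR [505.3 188.1  92. ]
gTL [668.8 361.9 157. ]
gBL [428.8 353.1 157. ]
gTR [675.  121.8 157. ]
stop [378.7 257.9 158. ]
collar [379.  259.5 116. ]
pin1 [665.9 107.4 150. ]
pin0 [664.1 107.8  86. ]
th 91.58823097110778 [549.34086117 236.0403331 ]
[[1.5, 1.9], [0.9, 1.1], [0.8, 3.1], [0.3, 1.7], [-2.8, -2.6], [-2.8, -0.4], [0.1, -2.1], [2.0, -2.6]]
b0 [ 515.7 -135.9  104. ]
b1 [ 520.8 -277.4  104. ]
b2 [434.  -66.8 104. ]
b3 [ 433.7 -365.3  104. ]
4 [[ 630.9 -138.7]
 [ 630.  -139.4]
 [ 629.3 -155.3]
 [ 619.1 -362.4]]
10 [[ 628.7 -138.4]
 [ 628.  -139.1]
 [ 627.2 -154.8]
 [ 617.  -360.9]]
15 [[ 627.  -138. ]
 [ 626.3 -138.8]
 [ 625.4 -154.4]
 [ 615.3 -359.7]]
20 [[ 625.2 -137.7]
 [ 624.7 -138.5]
 [ 623.6 -154. ]
 [ 613.5 -358.4]]
```

```bash
python3 -m jog '[{"offset":[0,0,0],"spin":-8.45},{"offset":[0,0,0],"spin":-8.45},{"offset":[-2.47,-4.245,0],"spin":0},{"offset":[-2.47,-4.245,0],"spin":0},{"offset":[-2.47,-4.245,0],"spin":0},{"offset":[-2.47,-4.245,0],"spin":0},{"offset":[-2.47,-4.245,0],"spin":0},{"offset":[-2.47,-4.245,0],"spin":0},{"offset":[-2.47,-4.245,0],"spin":0},{"offset":[-2.47,-4.245,0],"spin":0}]' 0 40
```

```text
time: 1.4
eef_pos: [379.8, 257.0, 245.3]
ee_rot: [[-1.0, -0.0, 0.0], [-0.0, 1.0, 0.0], [-0.0, 0.0, -1.0]]
ft_force: [1.2, -0.2, -0.2]
finger_gap: 0.0
grip_force: 0.0
```

```bash
python3 -m jog '[{"offset":[0,0,3],"spin":0},{"offset":[0,0,3],"spin":0},{"offset":[0,0,0.7],"spin":0},{"offset":[0,0,0],"spin":0}]'; python3 -m jog '[{"offset":[0,0,0.3],"spin":0},{"offset":[0,0,0.3],"spin":0},{"offset":[0,0,0.2],"spin":0},{"offset":[0,0,0],"spin":0}]'
```

```text
time: 1.9
eef_pos: [379.3, 258.7, 178.5]
ee_rot: [[-1.0, -0.0, -0.0], [-0.0, 1.0, -0.0], [0.0, -0.0, -1.0]]
ft_force: [-0.3, 0.4, 0.4]
finger_gap: 0.3
grip_force: 0.0
time: 2.4
eef_pos: [379.4, 258.6, 170.4]
ee_rot: [[-1.0, -0.0, 0.0], [-0.0, 1.0, 0.0], [-0.0, 0.0, -1.0]]
ft_force: [0.1, 1.1, 1.1]
finger_gap: 0.3
grip_force: 0.8
```

```bash
python3 -m jog '[{"offset":[0,0,0.2],"spin":0},{"offset":[0,0,0.2],"spin":0},{"offset":[0,0,0.1],"spin":0},{"offset":[0,0,0],"spin":0}]';python3 -m jog '[{"offset":[0,0,0.15],"spin":0},{"offset":[0,0,0],"spin":0}]';python3 -m jog '[{"offset":[0,0,0.1],"spin":0},{"offset":[0,0,0],"spin":0}]'
```

```text
time: 2.9
eef_pos: [379.3, 258.5, 165.2]
ee_rot: [[-1.0, -0.0, 0.0], [-0.0, 1.0, 0.0], [-0.0, 0.0, -1.0]]
ft_force: [0.6, 0.4, 0.9]
finger_gap: -0.1
grip_force: 0.8
time: 3.15
eef_pos: [379.3, 258.5, 163.8]
ee_rot: [[-1.0, -0.0, 0.0], [-0.0, 1.0, 0.0], [-0.0, 0.0, -1.0]]
ft_force: [0.3, 0.2, 3.1]
finger_gap: -0.1
grip_force: 1.4
time: 3.4
eef_pos: [379.3, 258.5, 163.0]
ee_rot: [[-1.0, -0.0, 0.0], [-0.0, 1.0, 0.0], [-0.0, 0.0, -1.0]]
ft_force: [-0.0, 1.2, 6.4]
finger_gap: 0.0
grip_force: 3.0
```

```bash
python3 -m jog '[{"offset":[0,0,0.05],"spin":0},{"offset":[0,0,0.05],"spin":0},{"offset":[0,0,0],"spin":0}]';python3 -m jog '[{"offset":[0,0,-0.5],"spin":0},{"offset":[0,0,-4],"spin":0},{"offset":[0,0,-5],"spin":0},{"offset":[5,0,-5],"spin":0},{"offset":[5,0,0],"spin":0},{"offset":[0,0,0],"spin":0}]' 8.5
python3 - <<'E'
from h import *
s,c=snap('top','top2.png');i=c['img'].astype(int)[225:290,150:230]
m=(i[:,:,2]>150)&(i[:,:,1]<100);v,u=np.nonzero(m);print(u.mean()+150,v.mean()+225,m.sum(),u.min()+150,u.max()+150,v.min()+225,v.max()+225)
j=cv2.imread('pics/top1.png').astype(int)[225:290,150:230]
m=(j[:,:,2]>150)&(j[:,:,1]<100);v,u=np.nonzero(m);print(u.mean()+150,v.mean()+225,m.sum())
M=W2C(s,c)
for z in (158,150): print(w2px(M,c,(378.8,258.2,z)))
E
```

```text
time: 3.78
eef_pos: [379.6, 258.7, 162.8]
ee_rot: [[-1.0, -0.0, 0.002], [-0.0, 1.0, 0.001], [-0.002, 0.001, -1.0]]
ft_force: [-1.8, -0.7, 18.3]
finger_gap: 0.1
grip_force: 9.0
time: 4.53
eef_pos: [282.5, 258.0, 301.4]
ee_rot: [[-1.0, -0.002, 0.0], [-0.002, 1.0, 0.0], [-0.0, 0.0, -1.0]]
ft_force: [0.4, 0.4, 0.6]
finger_gap: 85.3
grip_force: 0.0
179.4591836734694 263.1938775510204 98 172 186 257 270
178.7439024390244 261.9756097560976 82
[178.1176436 262.7237332]
[179.02826991 263.23548766]
```

```bash
python3 -m jog '[{"offset":[-3,-0.3,-4],"spin":0},{"offset":[-4.7,-0.4,-3],"spin":0},{"offset":[-4.7,-0.4,-3],"spin":0},{"offset":[-4.7,-0.4,-2],"spin":0},{"offset":[-4.7,-0.4,0],"spin":0},{"offset":[-4.8,-0.4,0],"spin":0},{"offset":[0,0,0],"spin":0},{"offset":[0,0,0],"spin":0}]'
python3 - <<'E'
from h import *
s,c=snap('wrist','w1.png');M=W2C(s,c);print(np.round(M,3).tolist(),c['fx'],c['cx'],c['cy'])
for p in [(591,280,92),(595,191,92),(502,277,92),(505,188,92),(665,107,150),(379,258,150)]:print(w2px(M,c,p))
g=cv2.medianBlur(cv2.cvtColor(c['img'],cv2.COLOR_BGR2GRAY),3)
C=cv2.HoughCircles(g,cv2.HOUGH_GRADIENT,1,40,param1=100,param2=25,minRadius=20,maxRadius=60)
print(C)
E
```

```text
time: 5.58
eef_pos: [551.4, 235.2, 420.0]
ee_rot: [[-1.0, 0.001, -0.002], [0.001, 1.0, -0.0], [0.002, -0.0, -1.0]]
ft_force: [-0.5, 0.4, 0.0]
finger_gap: 85.0
grip_force: 0.0
[[0.001, 1.0, 0.0, -235.046], [0.95, -0.001, 0.313, -618.359], [0.313, -0.0, -0.95, 373.862], [0.0, 0.0, 0.0, 1.0]] 369.86352894403075 320.25054260377743 238.40580118852628
[356.14372593 215.93434673]
[286.42503333 219.05887688]
[355.79894382 144.05806695]
[281.68550708 146.72996687]
[213.29451933 288.90293602]
[345.06751276  14.62010979]
[[[358.5 146.5  28. ]
  [286.5 147.5  28. ]
  [290.5 218.5  27.1]
  [359.5 216.5  27.3]
  [346.5  21.5  28.6]
  [329.5 349.5  24.3]
  [269.5 362.5  26.3]
  [ 33.5 156.5  21. ]
  [488.5  39.5  21.3]]]
```

View pics/w1.png

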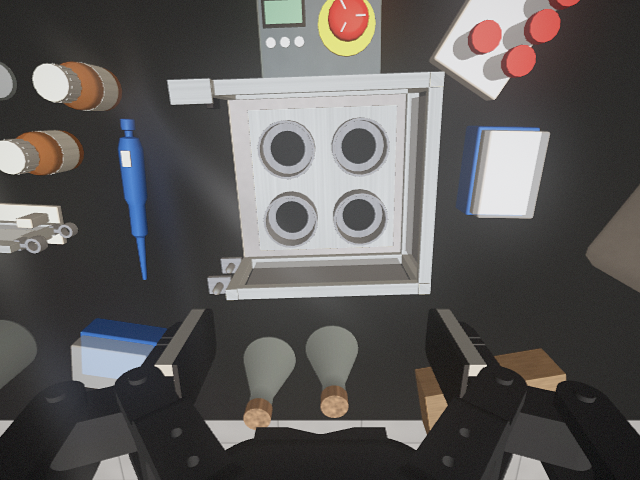

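```bash
python3 - <<'E'
from h import *
s=manip.state();c=manip.camera('wrist');M=W2C(s,c)
g=cv2.resize(cv2.cvtColor(c['img'],cv2.COLOR_BGR2GRAY),None,fx=4,fy=4,interpolation=cv2.INTER_CUBIC);g=cv2.medianBlur(g,5)
for r0,r1 in((95,120),(60,92)):
  C=cv2.HoughCircles(g[440:1000,960:1640],cv2.HOUGH_GRADIENT,1,200,param1=80,param2=20,minRadius=r0,maxRadius=r1)[0]
  for u,v,r in C[:4]:
    u=(u+960+.5)/4-.5;v=(v+440+.5)/4-.5; print(round(u,1),round(v,1),r/4,[np.round(px2w(M,c,u,v,z)[:2],1).tolist() for z in(66,92)])
for n,u,v,z in [('gFR',444,73,157),('gBR',432,294,157),('gBL',228,299,157),('stop',347,18,150),('pin1',214,283,150),('pin0',225,262,86)]: print(n,np.round(px2w(M,c,u,v,z),1))
cv2.imwrite('pics/w1c.png',g[420:1020,860:1640][:600])
E
```

```text
356.8 145.0 26.275 [[504.8, 281.1], [502.9, 278.5]]
286.0 149.8 26.55 [[510.6, 191.0], [508.4, 193.3]]
292.0 215.0 24.05 [[596.5, 196.5], [589.6, 198.6]]
358.2 216.0 27.3 [[597.9, 285.9], [591.0, 283.1]]
291.5 216.8 15.75 [[598.9, 195.8], [592.0, 197.9]]
358.0 146.0 17.4 [[506.0, 282.7], [504.1, 280.1]]
358.0 214.5 15.775 [[595.8, 285.5], [589.1, 282.7]]
287.5 149.0 16.775 [[509.7, 192.9], [507.5, 195.2]]
gFR [430.2 355.2 157. ]
gBR [668.6 365.9 157. ]
gBL [674.9 125.6 157. ]
stop [381.4 260.1 150. ]
pin1 [657.4 108.7 150. ]
pin0 [656.5 106.2  86. ]
```

View pics/w1c.png

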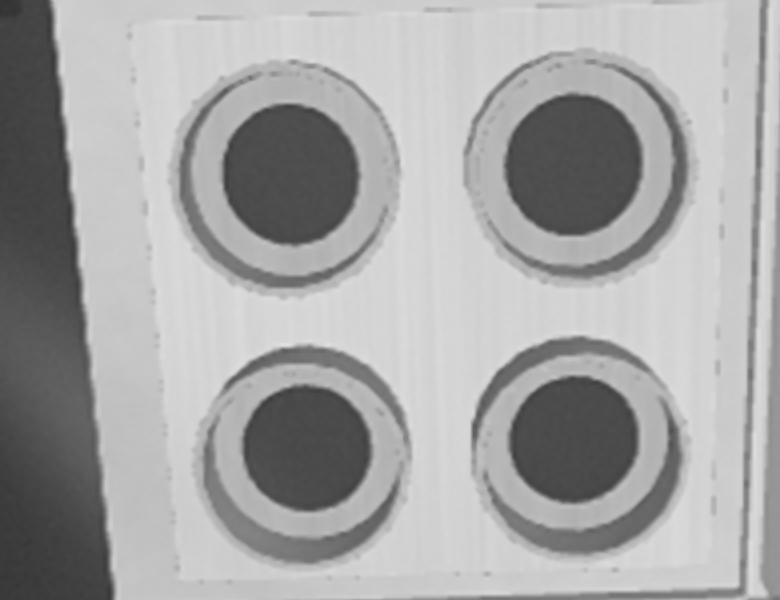

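```bash
python3 -m jog '[{"offset":[1.67,-4.31,2.43],"spin":0},{"offset":[1.67,-4.31,2.43],"spin":0},{"offset":[1.67,-4.31,2.43],"spin":0},{"offset":[1.67,-4.31,2.43],"spin":0},{"offset":[1.67,-4.31,2.43],"spin":0},{"offset":[1.67,-4.31,2.43],"spin":0},{"offset":[1.67,-4.31,2.43],"spin":0},{"offset":[0,0,0],"spin":0},{"offset":[0,0,0],"spin":0}]'
cat >> h.py <<'E'
def cap(z=104,fn=None):
    """white cap nearest the image centre in the wrist view -> world xy of its top centre"""
    s,c=snap('wrist',fn);M=W2C(s,c);hsv=cv2.cvtColor(c['img'],cv2.COLOR_BGR2HSV)
    g=cv2.GaussianBlur(cv2.cvtColor(c['img'],cv2.COLOR_BGR2GRAY),(3,3),0)
    C=cv2.HoughCircles(g,cv2.HOUGH_GRADIENT,1,30,param1=100,param2=18,minRadius=15,maxRadius=45)
    for u,v,r in (C[0][:6] if C is not None else []):
        print(np.round([u,v,r],1),np.round(px2w(M,c,u,v,z),1))
    print('tcp',np.round(s['eef_pos'],1))
E
python3 -c "
from h import *
cap(fn='w2.png')"
```

```text
time: 6.8
eef_pos: [434.3, -65.9, 251.6]
ee_rot: [[-1.0, 0.0, 0.001], [0.0, 1.0, -0.0], [-0.001, -0.0, -1.0]]
ft_force: [0.0, 0.6, 0.4]
finger_gap: 85.6
grip_force: 0.0
[155.5 196.5  42.2] [ 411.4 -191.6  104. ]
[588.5 275.5  44.4] [477.1 151.7 104. ]
[582.5 381.5  42.1] [581.6 170.2 104. ]
[321.5 223.5  25.2] [432.8 -65.8 104. ]
[248.5 296.5  28. ] [ 495.8 -126.4  104. ]
[102.5 302.5  34.3] [ 501.3 -248.6  104. ]
tcp [434.3 -65.9 251.6]
```

View pics/w2.png

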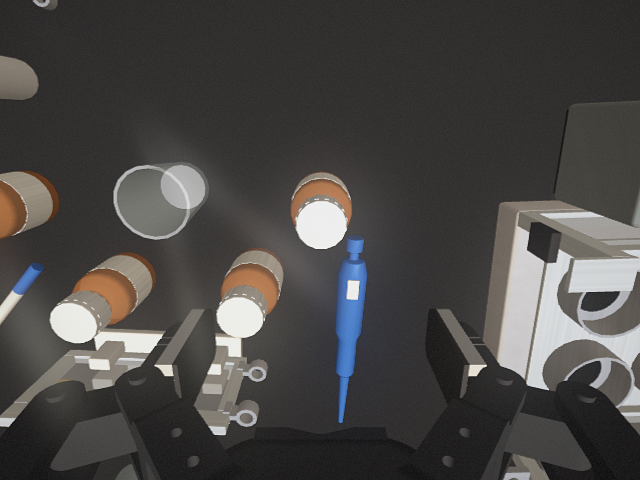

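```bash
python3 -m jog '[{"offset":[0.1,0.0,5],"spin":0},{"offset":[0,0,5],"spin":0},{"offset":[0,0,4.5],"spin":0},{"offset":[0,0,2],"spin":0},{"offset":[0,0,0],"spin":0}]'; python3 -m jog '[{"offset":[0,0,0],"spin":0},{"offset":[0,0,0],"spin":0},{"offset":[0,0,0],"spin":0},{"offset":[0,0,0],"spin":0}]' 2.5 40
```

```text
time: 7.48
eef_pos: [433.3, -65.2, 85.3]
ee_rot: [[-1.0, -0.002, -0.002], [-0.002, 1.0, 0.001], [0.002, 0.001, -1.0]]
ft_force: [-0.5, -0.1, 0.1]
finger_gap: 85.1
grip_force: 0.0
time: 7.98
eef_pos: [433.7, -66.2, 86.9]
ee_rot: [[-1.0, -0.0, 0.002], [-0.0, 1.0, -0.0], [-0.002, -0.0, -1.0]]
ft_force: [-0.4, 2.3, 9.8]
finger_gap: 38.9
grip_force: 39.0
```

```bash
python3 -m jog '[{"offset":[0,0,-2],"spin":0},{"offset":[0,0,-5.5],"spin":0},{"offset":[0,0,-5.5],"spin":0},{"offset":[0,0,-5.8],"spin":0}]'; python3 -m jog '[{"offset":[-2.267,4.993,0],"spin":0},{"offset":[-2.267,4.993,0],"spin":0},{"offset":[-2.267,4.993,0],"spin":0},{"offset":[-2.267,4.993,0],"spin":0},{"offset":[-2.267,4.993,0],"spin":0},{"offset":[-2.267,4.993,0],"spin":0},{"offset":[-2.267,4.993,0],"spin":0},{"offset":[0,0,0],"spin":0},{"offset":[0,0,0],"spin":0}]'
python3 - <<'E'
from h import *
s,c=snap('wrist','w3.png');M=W2C(s,c)
print(np.round(s['eef_pos'],1),s['ft_force'])
E
```

```text
time: 8.48
eef_pos: [432.6, -66.0, 276.0]
ee_rot: [[-1.0, -0.0, 0.0], [-0.0, 1.0, 0.0], [-0.0, 0.0, -1.0]]
ft_force: [1.0, -0.7, -2.3]
finger_gap: 39.0
grip_force: 41.3
time: 9.6
eef_pos: [591.3, 283.0, 273.6]
ee_rot: [[-1.0, -0.0, -0.001], [-0.0, 1.0, -0.001], [0.001, -0.001, -1.0]]
ft_force: [-0.4, 0.0, -2.5]
finger_gap: 39.0
grip_force: 41.6
[591.3 283.  273.6] [-0.44125842  0.03731966 -2.45794098]
```

View pics/w3.png

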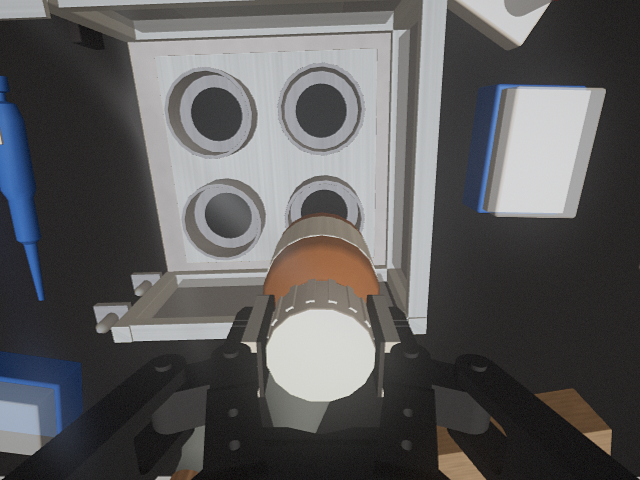

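```bash
python3 - <<'E'
from h import *
s=manip.state();c=manip.camera('wrist');M=W2C(s,c)
for n,u,v in [('BL',321,108.5),('BR',211.5,112.5),('TR',224,218.5),('TLu',324,215)]: print(n,np.round(px2w(M,c,u,v,92),1))
for p in [(592.4,283.3,92),(502.4,279.9,92),(595.8,193.3,92),(505.8,189.9,92)]:print(np.round(w2px(M,c,p),1))
print(np.round(px2w(M,c,321,354,s['eef_pos'][2]+17),1), s['eef_pos'])
E
```

```text
BL [504.7 282.3  92. ]
BR [507.6 195.3  92. ]
TR [594.8 198.   92. ]
TLu [591.8 284.9  92. ]
[322.2 215.7]
[317.9 105.4]
[218.7 219.6]
[204.5 110.1]
[590.5 281.8 291. ] [591.37711669 282.49706941 273.97336708]
```

```bash
python3 -m jog '[{"offset":[-0.09,0.24,3],"spin":0},{"offset":[0,0,4],"spin":0},{"offset":[0,0,1.5],"spin":0},{"offset":[0,0,0],"spin":0}]';  python3 -m jog '[{"offset":[0,0,0.4],"spin":0},{"offset":[0,0,0.4],"spin":0},{"offset":[0,0,0.4],"spin":0},{"offset":[0,0,0],"spin":0}]'
```

```text
time: 10.2
eef_pos: [592.7, 285.1, 188.9]
ee_rot: [[-1.0, 0.001, -0.001], [0.001, 1.0, -0.0], [0.001, -0.0, -1.0]]
ft_force: [-0.4, 0.6, -2.0]
finger_gap: 38.8
grip_force: 41.6
time: 10.7
eef_pos: [592.6, 285.8, 176.7]
ee_rot: [[-1.0, -0.0, -0.0], [-0.0, 1.0, -0.0], [0.0, -0.0, -1.0]]
ft_force: [0.3, 0.0, -3.0]
finger_gap: 39.2
grip_force: 41.6
```

```bash
python3 -m jog '[{"offset":[0,0,0.5],"spin":0},{"offset":[0,0,0.5],"spin":0},{"offset":[0,0,0],"spin":0}]';  python3 -m jog '[{"offset":[0,0,0.4],"spin":0},{"offset":[0,0,0.4],"spin":0},{"offset":[0,0,0.3],"spin":0},{"offset":[0,0,0],"spin":0}]'
```

```text
time: 11.08
eef_pos: [592.5, 285.7, 166.3]
ee_rot: [[-1.0, -0.0, -0.001], [-0.0, 1.0, -0.0], [0.001, -0.0, -1.0]]
ft_force: [-0.3, -0.4, -1.9]
finger_gap: 38.7
grip_force: 41.6
time: 11.58
eef_pos: [592.6, 285.7, 155.6]
ee_rot: [[-1.0, -0.0, -0.0], [-0.0, 1.0, -0.0], [0.0, -0.0, -1.0]]
ft_force: [-0.8, -0.7, -2.6]
finger_gap: 39.0
grip_force: 41.6
```

```bash
python3 -m jog '[{"offset":[0,0,0.15],"spin":0},{"offset":[0,0,0.1],"spin":0},{"offset":[0,0,0],"spin":0}]';  python3 -m jog '[{"offset":[0,0,0],"spin":0},{"offset":[0,0,0],"spin":0},{"offset":[0,0,0],"spin":0},{"offset":[0,0,-2],"spin":0},{"offset":[0,0,-5],"spin":0},{"offset":[0,0,-5],"spin":0},{"offset":[0,0,0],"spin":0},{"offset":[0,0,0],"spin":0}]' 7.5
python3 -c "
from h import *
cap(z=170,fn='w4.png')"
```

```text
time: 11.95
eef_pos: [592.7, 285.7, 153.4]
ee_rot: [[-1.0, -0.0, -0.0], [-0.0, 1.0, 0.0], [0.0, 0.0, -1.0]]
ft_force: [0.2, 0.5, -1.8]
finger_gap: 39.0
grip_force: 41.6
time: 12.95
eef_pos: [592.4, 285.6, 272.9]
ee_rot: [[-1.0, -0.0, -0.001], [-0.0, 1.0, -0.0], [0.001, -0.0, -1.0]]
ft_force: [0.1, 0.8, -1.4]
finger_gap: 75.0
grip_force: 0.0
[317.5 111.5  42.2] [508.8 283.2 170. ]
[208.5 112.5  44.4] [509.3 218.6 170. ]
[223.5 215.5  38.7] [572.4 222.2 170. ]
[321.5 218.5  36.6] [574.4 285.6 170. ]
[296.5 394.5  36.3] [714.1 266.5 170. ]
[218.5 403.5  29.3] [722.5 205.9 170. ]
tcp [592.4 285.6 272.9]
```

```bash
python3 -m jog '[{"offset":[0.95,-5.27,0.29],"spin":0},{"offset":[0.95,-5.27,0.29],"spin":0},{"offset":[0.95,-5.27,0.29],"spin":0},{"offset":[0.95,-5.27,0.29],"spin":0},{"offset":[0.95,-5.27,0.29],"spin":0},{"offset":[0.95,-5.27,0.29],"spin":0},{"offset":[0.95,-5.27,0.29],"spin":0},{"offset":[0.95,-5.27,0.29],"spin":0},{"offset":[0,0,0],"spin":0},{"offset":[0,0,0],"spin":0}]' 8.5
python3 -c "
from h import *
cap(fn='w5.png')"
```

```text
time: 14.25
eef_pos: [516.5, -135.7, 249.3]
ee_rot: [[-1.0, 0.001, -0.002], [0.001, 1.0, 0.001], [0.002, 0.001, -1.0]]
ft_force: [0.4, -0.0, 0.7]
finger_gap: 84.9
grip_force: 0.0
[228.5  98.5  42.2] [ 423.7 -199.9  104. ]
[162.5 219.5  33.8] [ 510.5 -257.3  104. ]
[321.5 225.5  25.2] [ 515.5 -135.4  104. ]
[ 65.5 119.5  38.9] [ 437.4 -315.8  104. ]
[127.5 323.5  36.6] [ 601.2 -299.1  104. ]
[107.5 348.5  42.2] [ 625.8 -320.4  104. ]
tcp [ 516.5 -135.7  249.3]
```

```bash
python3 -m jog '[{"offset":[0.1,0.03,5],"spin":0},{"offset":[0,0,5],"spin":0},{"offset":[0,0,4.5],"spin":0},{"offset":[0,0,1.75],"spin":0},{"offset":[0,0,0],"spin":0},{"offset":[0,0,0],"spin":0}]'; python3 -m jog '[{"offset":[0,0,0],"spin":0},{"offset":[0,0,0],"spin":0},{"offset":[0,0,0],"spin":0},{"offset":[0,0,0],"spin":0}]' 2.5 40;python3 -m jog '[{"offset":[0,0,-2],"spin":0},{"offset":[0,0,-5.5],"spin":0},{"offset":[0,0,-5.5],"spin":0},{"offset":[0,0,-5.8],"spin":0},{"offset":[0,0,0],"spin":0}]'
```

```text
time: 15.05
eef_pos: [516.3, -135.0, 88.4]
ee_rot: [[-1.0, -0.001, 0.001], [-0.001, 1.0, -0.0], [-0.001, -0.0, -1.0]]
ft_force: [-0.7, -0.4, -0.0]
finger_gap: 84.8
grip_force: 0.0
time: 15.55
eef_pos: [516.0, -135.6, 88.4]
ee_rot: [[-1.0, -0.0, 0.001], [-0.0, 1.0, -0.0], [-0.001, -0.0, -1.0]]
ft_force: [-1.5, 2.6, 5.9]
finger_gap: 38.7
grip_force: 39.5
time: 16.18
eef_pos: [516.7, -136.0, 279.7]
ee_rot: [[-1.0, -0.0, 0.007], [-0.0, 1.0, -0.003], [-0.007, -0.003, -1.0]]
ft_force: [-0.1, -0.8, -2.3]
finger_gap: 38.8
grip_force: 41.4
```

```bash
python3 -m jog '[{"offset":[-1.143,4.733,0],"spin":0},{"offset":[-1.143,4.733,0],"spin":0},{"offset":[-1.143,4.733,0],"spin":0},{"offset":[-1.143,4.733,0],"spin":0},{"offset":[-1.143,4.733,0],"spin":0},{"offset":[-1.143,4.733,0],"spin":0},{"offset":[-1.143,4.733,0],"spin":0},{"offset":[0,0,0],"spin":0},{"offset":[0,0,0],"spin":0}]'
```

```text
time: 17.3
eef_pos: [595.2, 195.4, 274.3]
ee_rot: [[-1.0, -0.001, -0.002], [-0.001, 1.0, -0.001], [0.002, -0.001, -1.0]]
ft_force: [0.6, -0.9, -1.3]
finger_gap: 39.3
grip_force: 41.6
```

```bash
python3 - <<'E'
from h import *
s,c=snap('wrist','w6.png');M=W2C(s,c);print(np.round(s['eef_pos'],1))
for p in [(592.5,285.3,92),(502.7,282.2,92),(596,195.6,92),(506,192.3,92)]:
  q=w2px(M,c,p);cv2.circle(c['img'],tuple(int(round(a)) for a in q),2,(0,0,255),-1)
  n=np.array([w2px(M,c,np.array(p)+[34*np.cos(t),34*np.sin(t),0]) for t in np.linspace(0,6.28,60)]);cv2.polylines(c['img'],[np.int32(n*8)],True,(0,255,0),1,shift=3)
cv2.imwrite('pics/w6.png',c['img'])
E
```

```text
[595.2 195.4 274.3]
```

View pics/w6.png

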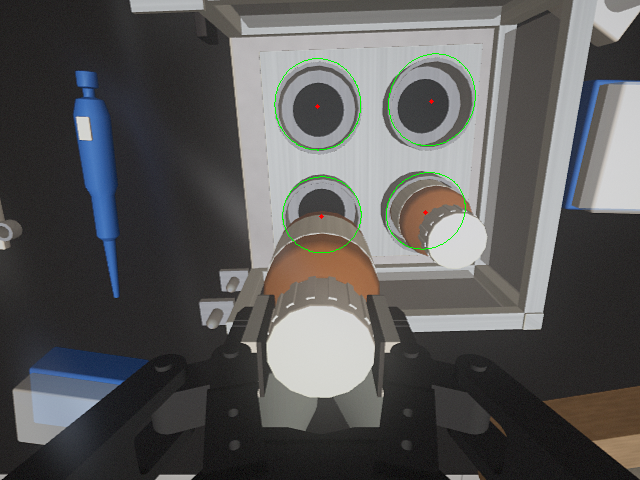

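```bash
python3 -m jog '[{"offset":[-0.1,0.03,3],"spin":0},{"offset":[0,0,4],"spin":0},{"offset":[0,0,1.5],"spin":0},{"offset":[0,0,0.4],"spin":0},{"offset":[0,0,0.4],"spin":0},{"offset":[0,0,0],"spin":0}]';  python3 -m jog '[{"offset":[0,0,0.4],"spin":0},{"offset":[0,0,0.4],"spin":0},{"offset":[0,0,0.4],"spin":0},{"offset":[0,0,0],"spin":0}]'
```

```text
time: 18.1
eef_pos: [597.0, 196.0, 183.5]
ee_rot: [[-1.0, -0.0, 0.001], [-0.0, 1.0, 0.0], [-0.001, 0.0, -1.0]]
ft_force: [-0.2, -0.6, -1.9]
finger_gap: 38.9
grip_force: 41.5
time: 18.6
eef_pos: [596.6, 196.0, 170.3]
ee_rot: [[-1.0, -0.0, -0.001], [-0.0, 1.0, -0.0], [0.001, -0.0, -1.0]]
ft_force: [0.3, 0.6, -1.9]
finger_gap: 38.8
grip_force: 41.5
```

```bash
python3 -m jog '[{"offset":[0,0,0.5],"spin":0},{"offset":[0,0,0.5],"spin":0},{"offset":[0,0,0.3],"spin":0},{"offset":[0,0,0.2],"spin":0},{"offset":[0,0,0],"spin":0}]'; python3 -m jog '[{"offset":[0,0,0.1],"spin":0},{"offset":[0,0,0],"spin":0}]';  python3 -m jog '[{"offset":[0,0,0],"spin":0},{"offset":[0,0,0],"spin":0},{"offset":[0,0,0],"spin":0},{"offset":[0,0,-2],"spin":0},{"offset":[0,0,-5],"spin":0},{"offset":[0,0,-5],"spin":0}]' 7
```

```text
time: 19.23
eef_pos: [596.7, 196.0, 155.6]
ee_rot: [[-1.0, -0.0, -0.0], [-0.0, 1.0, 0.0], [0.0, 0.0, -1.0]]
ft_force: [-0.8, -0.4, -2.2]
finger_gap: 38.9
grip_force: 41.5
time: 19.48
eef_pos: [596.7, 196.1, 154.7]
ee_rot: [[-1.0, -0.0, 0.0], [-0.0, 1.0, 0.0], [-0.0, 0.0, -1.0]]
ft_force: [-0.3, 0.3, -2.9]
finger_gap: 38.7
grip_force: 41.5
time: 20.23
eef_pos: [596.6, 196.0, 276.0]
ee_rot: [[-1.0, -0.0, -0.0], [-0.0, 1.0, -0.0], [0.0, -0.0, -1.0]]
ft_force: [1.1, -0.4, -0.7]
finger_gap: 70.3
grip_force: 0.0
```

```bash
python3 -m jog '[{"offset":[0.844,-5.26,0.267],"spin":0},{"offset":[0.844,-5.26,0.267],"spin":0},{"offset":[0.844,-5.26,0.267],"spin":0},{"offset":[0.844,-5.26,0.267],"spin":0},{"offset":[0.844,-5.26,0.267],"spin":0},{"offset":[0.844,-5.26,0.267],"spin":0},{"offset":[0.844,-5.26,0.267],"spin":0},{"offset":[0.844,-5.26,0.267],"spin":0},{"offset":[0.844,-5.26,0.267],"spin":0},{"offset":[0,0,0],"spin":0}]' 8.5
python3 -m jog '[{"offset":[0,0,0],"spin":0}]'
python3 -c "
from h import *
cap(fn='w7.png')"
```

```text
time: 21.48
eef_pos: [520.0, -280.5, 250.2]
ee_rot: [[-1.0, 0.004, -0.0], [0.004, 1.0, -0.0], [0.0, -0.0, -1.0]]
ft_force: [0.6, 0.7, 0.3]
finger_gap: 84.9
grip_force: 0.0
time: 21.6
eef_pos: [520.7, -277.1, 250.6]
ee_rot: [[-1.0, 0.0, -0.0], [0.0, 1.0, 0.0], [0.0, 0.0, -1.0]]
ft_force: [-0.1, 0.0, 0.1]
finger_gap: 85.3
grip_force: 0.0
[414.5  86.5  40. ] [ 420.5 -212.7  104. ]
[320.5 201.5  28.5] [ 501.3 -277.7  104. ]
[195.5 105.5  29.7] [ 432.7 -365.2  104. ]
[227.5 110.5  29.3] [ 436. -343.  104.]
[301.5 449.5  40.1] [ 745.9 -296.3  104. ]
[222.5 369.5  19.3] [ 653.4 -364.9  104. ]
tcp [ 520.7 -277.1  250.6]
```

```bash
cat >> h.py <<'E'
def white(img,M,c,u0,v0,z=104,r=40):
    hsv=cv2.cvtColor(img,cv2.COLOR_BGR2HSV);m=((hsv[:,:,1]<40)&(hsv[:,:,2]>195)).astype(np.uint8)
    n,l,st,ce=cv2.connectedComponentsWithStats(m)
    for k in range(1,n):
        if st[k][4]>500 and np.hypot(*(ce[k]-[u0,v0]))<r:
            (u,v),rr=cv2.minEnclosingCircle(np.argwhere(l==k)[:,::-1].astype(np.float32))
            print('white',st[k].tolist(),np.round([*ce[k],u,v,rr],1),np.round(px2w(M,c,*ce[k],z),1))
E
python3 - <<'E'
from h import *
for _ in 1,:
  s,c=snap('wrist');M=W2C(s,c);white(c['img'],M,c,320,225)
  print(w2px(M,c,(520.8,-277.4,104)))
i=cv2.imread('pics/w5.png');white(i,M,c,321,225)
E
```

```text
white [294, 202, 52, 48, 1930] [320.  225.5 319.7 224.   26. ] [ 520.6 -277.6  104. ]
[320.26029383 225.77208992]
white [296, 202, 52, 48, 1932] [321.7 225.3 321.7 223.5  26.1] [ 520.4 -276.3  104. ]
```

```bash
python3 -m jog '[{"offset":[0.05,-0.03,5],"spin":0},{"offset":[0,0,5],"spin":0},{"offset":[0,0,4.5],"spin":0},{"offset":[0,0,1.8],"spin":0},{"offset":[0,0,0],"spin":0},{"offset":[0,0,0],"spin":0}]'; python3 -m jog '[{"offset":[0,0,0],"spin":0},{"offset":[0,0,0],"spin":0},{"offset":[0,0,0],"spin":0},{"offset":[0,0,0],"spin":0}]' 2.5 40;python3 -m jog '[{"offset":[0,0,-2],"spin":0},{"offset":[0,0,-5.5],"spin":0},{"offset":[0,0,-5.5],"spin":0},{"offset":[0,0,-5.8],"spin":0},{"offset":[0,0,0],"spin":0},{"offset":[0,0,0],"spin":0}]'
```

```text
time: 22.45
eef_pos: [521.2, -277.9, 89.3]
ee_rot: [[-1.0, -0.001, 0.002], [-0.001, 1.0, -0.001], [-0.002, -0.001, -1.0]]
ft_force: [-0.3, -0.3, 1.2]
finger_gap: 85.2
grip_force: 0.0
time: 22.95
eef_pos: [520.6, -277.7, 88.4]
ee_rot: [[-1.0, -0.0, 0.001], [-0.0, 1.0, -0.0], [-0.001, -0.0, -1.0]]
ft_force: [-1.5, 2.3, 5.8]
finger_gap: 38.8
grip_force: 39.6
time: 23.7
eef_pos: [519.9, -277.4, 274.7]
ee_rot: [[-1.0, -0.0, -0.001], [-0.0, 1.0, 0.001], [0.001, 0.001, -1.0]]
ft_force: [0.1, -0.8, -1.8]
finger_gap: 39.1
grip_force: 41.4
```

```bash
python3 -m jog '[{"offset":[0.171,5.601,0],"spin":0},{"offset":[0.171,5.601,0],"spin":0},{"offset":[0.171,5.601,0],"spin":0},{"offset":[0.171,5.601,0],"spin":0},{"offset":[0.171,5.601,0],"spin":0},{"offset":[0.171,5.601,0],"spin":0},{"offset":[0.171,5.601,0],"spin":0},{"offset":[0.171,5.601,0],"spin":0},{"offset":[0.171,5.601,0],"spin":0},{"offset":[0.171,5.601,0],"spin":0}]';python3 -m jog '[{"offset":[0,0,0],"spin":0},{"offset":[0,0,0],"spin":0},{"offset":[0,0,3],"spin":0},{"offset":[0,0,3],"spin":0},{"offset":[0,0,1.5],"spin":0},{"offset":[0,0,0],"spin":0}]'
```

```text
time: 24.95
eef_pos: [502.4, 284.0, 273.5]
ee_rot: [[-1.0, -0.0, -0.003], [-0.0, 1.0, -0.001], [0.003, -0.001, -1.0]]
ft_force: [0.9, -0.1, -1.5]
finger_gap: 39.1
grip_force: 41.5
time: 25.7
eef_pos: [503.2, 281.5, 199.9]
ee_rot: [[-1.0, 0.001, -0.002], [0.001, 1.0, -0.001], [0.002, -0.001, -1.0]]
ft_force: [0.1, -0.4, -2.1]
finger_gap: 38.8
grip_force: 41.8
```

```bash
python3 -m jog '[{"offset":[0,0,1],"spin":0},{"offset":[0,0,0.6],"spin":0},{"offset":[0,0,0.4],"spin":0},{"offset":[0,0,0.4],"spin":0},{"offset":[0,0,0.4],"spin":0},{"offset":[0,0,0],"spin":0}]'; python3 -m jog '[{"offset":[0,0,0.5],"spin":0},{"offset":[0,0,0.5],"spin":0},{"offset":[0,0,0.4],"spin":0},{"offset":[0,0,0],"spin":0}]'
```

```text
time: 26.45
eef_pos: [503.1, 282.4, 172.4]
ee_rot: [[-1.0, -0.0, -0.0], [-0.0, 1.0, -0.0], [0.0, -0.0, -1.0]]
ft_force: [0.1, -0.2, -1.9]
finger_gap: 39.2
grip_force: 41.8
time: 26.95
eef_pos: [503.1, 282.4, 158.3]
ee_rot: [[-1.0, -0.0, -0.001], [-0.0, 1.0, -0.0], [0.001, -0.0, -1.0]]
ft_force: [-0.1, -0.4, -2.4]
finger_gap: 39.0
grip_force: 41.8
```

Then release, and go on to b3 at (434,-365).

```bash
python3 -m jog '[{"offset":[0,0,0.2],"spin":0},{"offset":[0,0,0.15],"spin":0},{"offset":[0,0,0],"spin":0}]';  python3 -m jog '[{"offset":[0,0,0],"spin":0},{"offset":[0,0,0],"spin":0},{"offset":[0,0,0],"spin":0},{"offset":[0,0,-2],"spin":0},{"offset":[0,0,-5],"spin":0},{"offset":[0,0,-5],"spin":0}]' 7
```

```text
time: 27.32
eef_pos: [503.2, 282.4, 155.1]
ee_rot: [[-1.0, -0.0, -0.0], [-0.0, 1.0, 0.0], [0.0, 0.0, -1.0]]
ft_force: [0.7, -0.6, -1.9]
finger_gap: 39.2
grip_force: 41.8
time: 28.08
eef_pos: [503.0, 282.4, 276.5]
ee_rot: [[-1.0, -0.0, -0.001], [-0.0, 1.0, -0.0], [0.001, -0.0, -1.0]]
ft_force: [0.1, 0.9, 0.5]
finger_gap: 70.1
grip_force: 0.0
```

```bash
python3 -m jog '[{"offset":[0.58,-5.4,0.21],"spin":0},{"offset":[0.58,-5.4,0.21],"spin":0},{"offset":[0.58,-5.4,0.21],"spin":0},{"offset":[0.58,-5.4,0.21],"spin":0},{"offset":[0.58,-5.4,0.21],"spin":0},{"offset":[0.58,-5.4,0.21],"spin":0},{"offset":[0.58,-5.4,0.21],"spin":0},{"offset":[0.58,-5.4,0.21],"spin":0},{"offset":[0.58,-5.4,0.21],"spin":0},{"offset":[0.58,-5.4,0.21],"spin":0}]' 8.5
python3 -m jog '[{"offset":[0.58,-5.4,0.21],"spin":0},{"offset":[0.58,-5.4,0.21],"spin":0},{"offset":[0,0,0],"spin":0},{"offset":[0,0,0],"spin":0},{"offset":[0,0,0],"spin":0}]'
python3 - <<'E'
from h import *
s,c=snap('wrist','w8.png');M=W2C(s,c);white(c['img'],M,c,320,225,r=120)
E
```

```text
time: 29.32
eef_pos: [444.8, -259.4, 254.3]
ee_rot: [[-1.0, 0.0, 0.0], [0.0, 1.0, -0.0], [-0.0, -0.0, -1.0]]
ft_force: [0.7, -0.1, 0.1]
finger_gap: 85.0
grip_force: 0.0
time: 29.95
eef_pos: [433.9, -364.5, 250.2]
ee_rot: [[-1.0, -0.001, 0.0], [-0.001, 1.0, 0.0], [-0.0, 0.0, -1.0]]
ft_force: [0.1, -0.6, -0.3]
finger_gap: 84.9
grip_force: 0.0
white [294, 198, 52, 52, 2009] [319.6 224.1 319.5 222.9  26.4] [ 432.3 -365.8  104. ]
white [229, 290, 60, 59, 733] [257.9 319.2 258.  320.   38.4] [ 515.8 -417.9  104. ]
```

```bash
python3 -m jog '[{"offset":[0.13,-0.1,5],"spin":0},{"offset":[0,0,5],"spin":0},{"offset":[0,0,4.5],"spin":0},{"offset":[0,0,1.7],"spin":0},{"offset":[0,0,0],"spin":0},{"offset":[0,0,0],"spin":0}]'; python3 -m jog '[{"offset":[0,0,0],"spin":0},{"offset":[0,0,0],"spin":0},{"offset":[0,0,0],"spin":0},{"offset":[0,0,0],"spin":0}]' 2.5 40;python3 -m jog '[{"offset":[0,0,-2],"spin":0},{"offset":[0,0,-5.5],"spin":0},{"offset":[0,0,-5.5],"spin":0},{"offset":[0,0,-5.8],"spin":0},{"offset":[0,0,0],"spin":0},{"offset":[0,0,0],"spin":0}]'
```

```text
time: 30.75
eef_pos: [433.0, -367.0, 89.5]
ee_rot: [[-1.0, -0.0, 0.002], [-0.0, 1.0, -0.002], [-0.002, -0.002, -1.0]]
ft_force: [0.1, 0.1, -0.0]
finger_gap: 84.8
grip_force: 0.0
time: 31.25
eef_pos: [432.6, -366.6, 88.6]
ee_rot: [[-1.0, -0.0, 0.001], [-0.0, 1.0, -0.0], [-0.001, -0.0, -1.0]]
ft_force: [-0.4, 2.6, 6.6]
finger_gap: 39.2
grip_force: 39.4
time: 32.0
eef_pos: [432.0, -366.1, 275.0]
ee_rot: [[-1.0, -0.0, -0.001], [-0.0, 1.0, 0.001], [0.001, 0.001, -1.0]]
ft_force: [0.1, 0.5, -3.4]
finger_gap: 39.0
grip_force: 41.6
```

```bash
python3 -m jog '[{"offset":[-0.743,5.59,0],"spin":0},{"offset":[-0.743,5.59,0],"spin":0},{"offset":[-0.743,5.59,0],"spin":0},{"offset":[-0.743,5.59,0],"spin":0},{"offset":[-0.743,5.59,0],"spin":0},{"offset":[-0.743,5.59,0],"spin":0},{"offset":[-0.743,5.59,0],"spin":0},{"offset":[-0.743,5.59,0],"spin":0},{"offset":[-0.743,5.59,0],"spin":0},{"offset":[-0.743,5.59,0],"spin":0}]';python3 -m jog '[{"offset":[0,0,0],"spin":0},{"offset":[0,0,0],"spin":0},{"offset":[0,0,3],"spin":0},{"offset":[0,0,3],"spin":0},{"offset":[0,0,1.5],"spin":0},{"offset":[0,0,0],"spin":0},{"offset":[0,0,0],"spin":0}]'
```

```text
time: 33.25
eef_pos: [506.0, 194.2, 273.9]
ee_rot: [[-1.0, -0.0, -0.003], [-0.0, 1.0, -0.001], [0.003, -0.001, -1.0]]
ft_force: [0.4, -0.5, -2.8]
finger_gap: 39.0
grip_force: 41.8
time: 34.12
eef_pos: [507.1, 192.2, 201.8]
ee_rot: [[-1.0, 0.0, 0.001], [0.0, 1.0, 0.0], [-0.001, 0.0, -1.0]]
ft_force: [-0.1, 0.0, -2.4]
finger_gap: 39.1
grip_force: 42.1
```

```bash
python3 -m jog '[{"offset":[0,0,1],"spin":0},{"offset":[0,0,0.7],"spin":0},{"offset":[0,0,0.4],"spin":0},{"offset":[0,0,0.4],"spin":0},{"offset":[0,0,0.4],"spin":0},{"offset":[0,0,0],"spin":0}]'; python3 -m jog '[{"offset":[0,0,0.5],"spin":0},{"offset":[0,0,0.5],"spin":0},{"offset":[0,0,0.4],"spin":0},{"offset":[0,0,0],"spin":0}]'
```

```text
time: 34.88
eef_pos: [506.5, 192.4, 171.7]
ee_rot: [[-1.0, -0.0, -0.0], [-0.0, 1.0, -0.0], [0.0, -0.0, -1.0]]
ft_force: [0.2, -0.4, -2.6]
finger_gap: 38.7
grip_force: 42.1
time: 35.38
eef_pos: [506.5, 192.4, 157.6]
ee_rot: [[-1.0, -0.0, -0.001], [-0.0, 1.0, -0.0], [0.001, -0.0, -1.0]]
ft_force: [0.6, 0.0, -2.3]
finger_gap: 39.0
grip_force: 42.1
```

```bash
python3 -m jog '[{"offset":[0,0,0.25],"spin":0},{"offset":[0,0,0],"spin":0}]';  python3 -m jog '[{"offset":[0,0,0],"spin":0},{"offset":[0,0,0],"spin":0},{"offset":[0,0,0],"spin":0},{"offset":[0,0,-2],"spin":0},{"offset":[0,0,-5],"spin":0},{"offset":[0,0,-5],"spin":0}]' 7
python3 -m jog '[{"offset":[-3.2,-3.75,0],"spin":0},{"offset":[-3.2,-3.75,0],"spin":0},{"offset":[-3.2,-3.75,0],"spin":0},{"offset":[-3.2,-3.75,0],"spin":0},{"offset":[-3.2,-3.75,0],"spin":0}]' 4
python3 -m jog '[{"offset":[0,0,0.4],"spin":10.3},{"offset":[0,0,0.4],"spin":10.3},{"offset":[0,0,0.4],"spin":10.3},{"offset":[0,0,0.4],"spin":10.3},{"offset":[0,0,0.4],"spin":10.3},{"offset":[0,0,0.4],"spin":10.3},{"offset":[0,0,0.4],"spin":10.3},{"offset":[0,0,0.4],"spin":10.3},{"offset":[0,0,0.4],"spin":10.4},{"offset":[0,0,0],"spin":0}]'
```

```text
time: 35.62
eef_pos: [506.6, 192.4, 155.4]
ee_rot: [[-1.0, -0.0, -0.0], [-0.0, 1.0, 0.0], [0.0, 0.0, -1.0]]
ft_force: [-0.3, 0.3, -3.0]
finger_gap: 39.0
grip_force: 42.1
time: 36.38
eef_pos: [506.4, 192.4, 276.8]
ee_rot: [[-1.0, -0.0, -0.0], [-0.0, 1.0, -0.0], [0.0, -0.0, -1.0]]
ft_force: [0.6, -0.1, -0.4]
finger_gap: 70.0
grip_force: 0.0
time: 37.0
eef_pos: [667.5, 3.6, 275.5]
ee_rot: [[-1.0, -0.0, 0.0], [-0.0, 1.0, 0.0], [-0.0, 0.0, -1.0]]
ft_force: [-0.0, 0.2, 0.8]
finger_gap: 40.3
grip_force: 0.0
time: 38.25
eef_pos: [666.5, 5.0, 239.2]
ee_rot: [[0.047, 0.999, -0.001], [0.999, -0.047, 0.0], [0.0, -0.001, -1.0]]
ft_force: [0.0, -0.3, 1.1]
finger_gap: 39.9
grip_force: 0.0
```

```bash
python3 -m jog '[{"offset":[0,0,0],"spin":0}]' >/dev/null; python3 - <<'E'
from h import *
s,c=snap('wrist','w9.png');M=W2C(s,c);print(np.round(s['eef_pos'],1))
for p in [(667,109,150),(667,109,86)]:print(w2px(M,c,p))
i=c['img'];cv2.imwrite('pics/w9c.png',cv2.resize(i[0:200,200:467],None,fx=3,fy=3,interpolation=cv2.INTER_CUBIC))
E
```

```text
[666.7   4.9 239.6]
[312.58845519  69.05451168]
[314.30333804  80.06832634]
```

View pics/w9c.png

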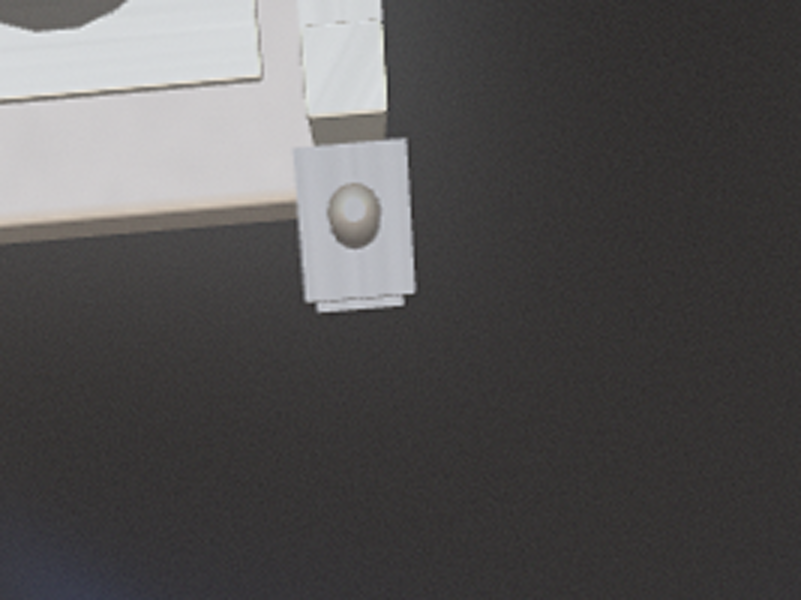

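```bash
python3 - <<'E'
from h import *
s=manip.state();c=manip.camera('wrist');M=W2C(s,c)
f=lambda u,v,z:np.round(px2w(M,c,200+(u+.5)/3-.5,(v+.5)/3-.5,z),1)
print('tip',f(353,207,150),'brk',f(355.7,220.5,130),[f(*q,130)[:2].tolist() for q in((295,148),(408,139),(415,293),(305,302))],'post',f(305,117,157),f(386,110,157))
print(s['joint_positions'])
E
```

```text
tip [669.6 109.1 150. ] brk [670.  108.9 130. ] [[658.9, 122.3], [680.8, 122.8], [681.3, 95.0], [659.1, 94.3]] post [662.2 122.7 157. ] [676.  123.1 157. ]
[-5.24847443e+00  3.18769457e+01  8.33412615e+01  4.64250109e-03
  6.47627918e+01 -2.64994766e+00]
```

```bash
python3 -m jog '[{"offset":[-4.98,-0.632,0.3],"spin":0},{"offset":[-4.98,-0.632,0.3],"spin":0},{"offset":[-4.98,-0.632,0.3],"spin":0},{"offset":[-4.98,-0.632,0.3],"spin":0},{"offset":[-4.98,-0.632,0.3],"spin":0},{"offset":[0,0,0],"spin":0},{"offset":[0,0,0],"spin":0}]' 5; python3 - <<'E'
from h import *
s,c=snap('wrist','w10.png');M=W2C(s,c);print(np.round(s['eef_pos'],1))
i=c['img'];cv2.imwrite('pics/w10c.png',cv2.resize(i[0:300,150:490],None,fx=2,fy=2,interpolation=cv2.INTER_CUBIC))
E
```

```text
time: 39.35
eef_pos: [622.9, -241.9, 224.5]
ee_rot: [[0.048, 0.999, 0.0], [0.999, -0.048, 0.0], [0.0, 0.0, -1.0]]
ft_force: [-0.1, 0.1, -0.3]
finger_gap: 50.4
grip_force: 0.0
[ 622.9 -241.9  224.5]
```

View pics/w10c.png

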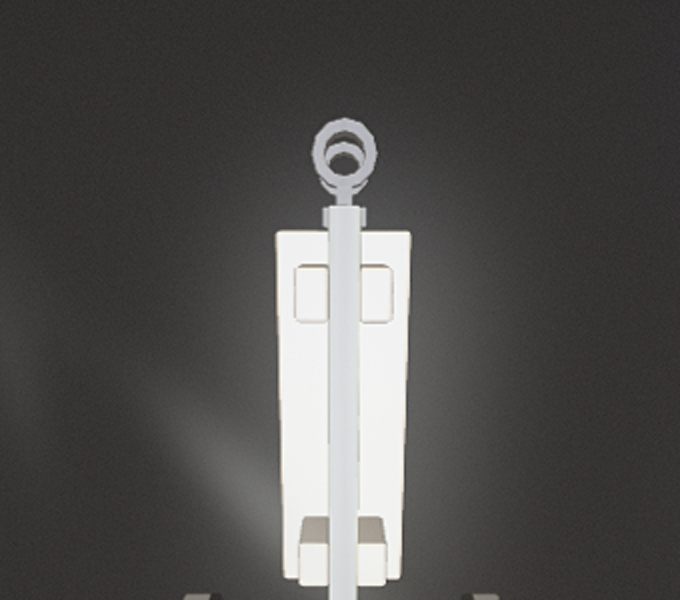

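```bash
python3 - <<'E'
from h import *
s=manip.state();c=manip.camera('wrist');M=W2C(s,c)
for zb in (2,6,10,14,18):
  a=px2w(M,c,322.0,75.6,zb+88);e=px2w(M,c,322.0,102.8,zb+104);b=px2w(M,c,150+343.2/2,299.5,zb+104)
  q=w2px(M,c,a+[10.5,0,0])-w2px(M,c,a-[10.5,0,0]);
  print(zb,np.round([*a[:2],*e[:2],*b[:2]],1),'ring-end',np.linalg.norm(a-e)if 0 else round(np.hypot(*(a-e)[:2]),1),'ringpx',q[0]*2)
E
```

```text
2 [ 629.1 -136.4  628.2 -153.6  621.5 -291.1] ring-end 17.2 ringpx 64.10501304362128
6 [ 629.  -136.8  628.2 -153.8  621.6 -289. ] ring-end 17.0 ringpx 65.09406854786494
10 [ 629.  -137.2  628.1 -153.9  621.6 -286.9] ring-end 16.7 ringpx 66.11412195615344
14 [ 629.  -137.6  628.1 -154.   621.7 -284.8] ring-end 16.5 ringpx 67.16665372249633
18 [ 628.9 -138.   628.1 -154.2  621.8 -282.7] ring-end 16.2 ringpx 68.2532401010144
```

```bash
python3 -m jog '[{"offset":[0,0.1,4],"spin":0},{"offset":[0,0,4],"spin":0},{"offset":[0,0,3.5],"spin":0},{"offset":[0,0,1.25],"spin":0},{"offset":[0,0,0],"spin":0},{"offset":[0,0,0],"spin":0}]'; python3 -m jog '[{"offset":[0,0,0],"spin":0},{"offset":[0,0,0],"spin":0},{"offset":[0,0,0],"spin":0},{"offset":[0,0,0],"spin":0},{"offset":[0,0,0],"spin":0}]' 0.2 80
```

```text
time: 40.2
eef_pos: [624.7, -242.3, 98.5]
ee_rot: [[0.048, 0.999, 0.002], [0.999, -0.048, -0.001], [-0.001, 0.002, -1.0]]
ft_force: [-0.4, -0.6, 0.5]
finger_gap: 49.9
grip_force: 0.0
time: 40.83
eef_pos: [624.2, -242.4, 97.8]
ee_rot: [[0.049, 0.999, 0.001], [0.999, -0.049, -0.0], [-0.0, 0.001, -1.0]]
ft_force: [-1.1, 0.2, 6.8]
finger_gap: 8.5
grip_force: 79.3
```

```bash
python3 -m jog '[{"offset":[0,0,-1],"spin":0},{"offset":[0,0,-2],"spin":0},{"offset":[0,0,-2.5],"spin":0},{"offset":[0,0,-2.5],"spin":0},{"offset":[0,0,0],"spin":0},{"offset":[0,0,0],"spin":0}]'; python3 - <<'E'
from h import *
s,c=snap('wrist','w11.png');M=W2C(s,c);print(np.round(s['eef_pos'],1))
i=c['img'];cv2.imwrite('pics/w11c.png',cv2.resize(i[0:150,220:420],None,fx=4,fy=4,interpolation=cv2.INTER_CUBIC))
E
```

```text
time: 41.58
eef_pos: [623.5, -242.0, 175.9]
ee_rot: [[0.049, 0.999, -0.001], [0.999, -0.049, 0.001], [0.001, -0.001, -1.0]]
ft_force: [-0.5, -0.1, -4.2]
finger_gap: 8.6
grip_force: 78.2
[ 623.5 -242.   175.9]
```

View pics/w11c.png

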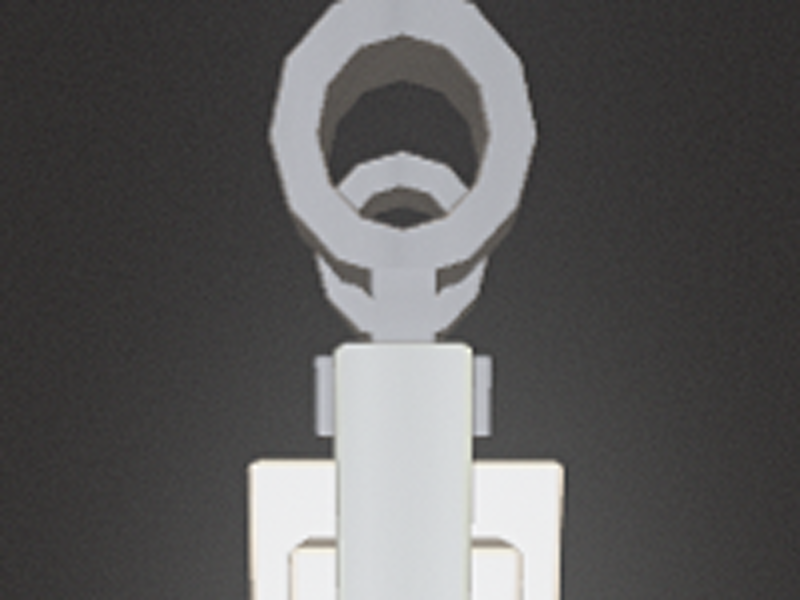

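```bash
python3 - <<'E'
from h import *
s=manip.state();c=manip.camera('wrist');M=W2C(s,c);R=np.array(s['ee_rot']);p=s['eef_pos']
print(np.round(p,1))
for u,v,dz in((320.5,32.6,-1.4),(320.5,32.6,-3.5),(320.5,32.6,0.5)):
  a=px2w(M,c,u,v,p[2]+dz);print(dz,np.round(a,1),'tool',np.round(R.T@(a-p),2))
E
```

```text
[ 623.4 -242.1  175.7]
-1.4 [ 628.3 -137.5  174.3] tool [104.64  -0.19   1.49]
-3.5 [ 628.3 -137.1  172.2] tool [105.04  -0.19   3.59]
0.5 [ 628.3 -137.9  176.2] tool [104.28  -0.19  -0.41]
```

```bash
python3 -m jog '[{"offset":[4.26,0.588,-0.06],"spin":0},{"offset":[4.26,0.588,-0.06],"spin":0},{"offset":[4.26,0.588,-0.06],"spin":0},{"offset":[4.26,0.588,-0.06],"spin":0},{"offset":[4.26,0.588,0],"spin":0},{"offset":[0,0,0],"spin":0},{"offset":[0,0,0],"spin":0},{"offset":[0,0,0],"spin":0}]'; python3 -m jog '[{"offset":[1,0,0],"spin":0},{"offset":[1,0,0],"spin":0},{"offset":[1,0,0],"spin":0},{"offset":[0.5,0,0],"spin":0},{"offset":[0,0,0],"spin":0},{"offset":[0,0,0],"spin":0}]'; python3 - <<'E'
from h import *
s,c=snap('wrist','w12.png');M=W2C(s,c);p=np.array(s['eef_pos']);R=np.array(s['ee_rot']);print(np.round(p,2),s['ft_force'])
print('knuckle',p+R@[104.6,-.2,0],'err tool',R.T@(np.array([669.8,109.0,0])-p)-[104.6,-.2,0])
i=c['img'];cv2.imwrite('pics/w12c.png',cv2.resize(i[0:150,220:420],None,fx=4,fy=4,interpolation=cv2.INTER_CUBIC))
E
```

```text
time: 42.68
eef_pos: [663.5, -32.0, 179.0]
ee_rot: [[0.05, 0.999, -0.001], [0.999, -0.05, 0.0], [0.0, -0.001, -1.0]]
ft_force: [-0.6, -0.8, -2.4]
finger_gap: 9.0
grip_force: 78.1
time: 43.42
eef_pos: [665.4, 3.9, 179.4]
ee_rot: [[0.049, 0.999, -0.0], [0.999, -0.049, -0.0], [-0.0, -0.0, -1.0]]
ft_force: [0.7, 0.1, -3.5]
finger_gap: 8.9
grip_force: 78.1
[665.36   3.89 179.35] [ 0.67765236  0.09863134 -3.49164061]
knuckle [670.24978898 108.37919588 179.35128536] err tool [  0.59953075  -0.47688541 179.35128773]
```

View pics/w12c.png

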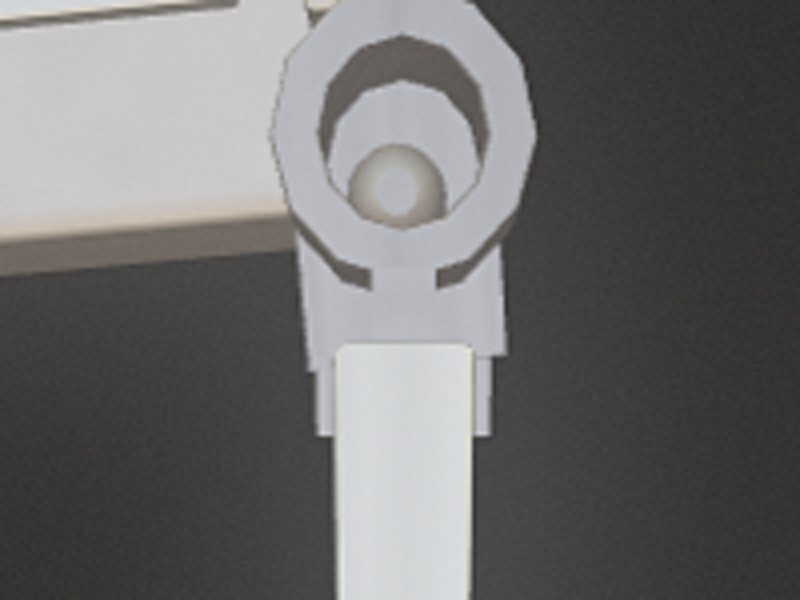

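```bash
python3 - <<'E'
from h import *
s=manip.state();c=manip.camera('wrist');M=W2C(s,c);R=np.array(s['ee_rot']);p=np.array(s['eef_pos']);print(np.round(p,2))
for dz in(-1.4,-3.5,.5):
  a=px2w(M,c,320.5,32.6,p[2]+dz);b=px2w(M,c,318.9,46.4,150);print(np.round(a,1),np.round(b,1),'move tool',np.round((R.T@(b-a))[:2],2))
E
```

```text
[665.36   3.78 179.36]
[670.3 108.3 178. ] [669.7 108.9 150. ] move tool [ 0.63 -0.58]
[670.3 108.7 175.9] [669.7 108.9 150. ] move tool [ 0.23 -0.58]
[670.3 107.9 179.9] [669.7 108.9 150. ] move tool [ 0.99 -0.58]
```

```bash
python3 -m jog '[{"offset":[0.06,-0.055,0],"spin":0},{"offset":[0,0,0.5],"spin":0},{"offset":[0,0,0.5],"spin":0},{"offset":[0,0,0],"spin":0}]'; python3 -m jog '[{"offset":[0,0,0.3],"spin":0},{"offset":[0,0,0.3],"spin":0},{"offset":[0,0,0.3],"spin":0},{"offset":[0,0,0],"spin":0}]'
```

```text
time: 44.02
eef_pos: [664.6, 4.6, 168.7]
ee_rot: [[0.049, 0.999, -0.001], [0.999, -0.049, 0.0], [0.0, -0.001, -1.0]]
ft_force: [-0.1, -0.2, -2.6]
finger_gap: 8.8
grip_force: 78.1
time: 44.52
eef_pos: [664.8, 4.6, 160.1]
ee_rot: [[0.049, 0.999, -0.0], [0.999, -0.049, 0.0], [0.0, -0.0, -1.0]]
ft_force: [-0.4, 0.1, -3.3]
finger_gap: 8.7
grip_force: 78.1
```

Going in freely. Lower to near the seat (~145.5).

```bash
python3 -m jog '[{"offset":[0,0,0.3],"spin":0},{"offset":[0,0,0.3],"spin":0},{"offset":[0,0,0.3],"spin":0},{"offset":[0,0,0.2],"spin":0},{"offset":[0,0,0],"spin":0}]'; python3 -m jog '[{"offset":[0,0,0.15],"spin":0},{"offset":[0,0,0.1],"spin":0},{"offset":[0,0,0],"spin":0}]'; python3 -m jog '[{"offset":[0,0,0.1],"spin":0},{"offset":[0,0,0],"spin":0}]'
```

```text
time: 45.15
eef_pos: [664.8, 4.7, 149.2]
ee_rot: [[0.049, 0.999, -0.0], [0.999, -0.049, 0.0], [0.0, -0.0, -1.0]]
ft_force: [-0.9, 0.4, -2.7]
finger_gap: 9.0
grip_force: 78.1
time: 45.52
eef_pos: [664.9, 4.7, 146.8]
ee_rot: [[0.049, 0.999, -0.0], [0.999, -0.049, 0.0], [0.0, -0.0, -1.0]]
ft_force: [0.6, 0.6, -2.5]
finger_gap: 8.7
grip_force: 78.1
time: 45.78
eef_pos: [664.8, 4.7, 145.8]
ee_rot: [[0.049, 0.999, -0.0], [0.999, -0.049, 0.0], [0.0, -0.0, -1.0]]
ft_force: [0.1, 0.0, -3.6]
finger_gap: 8.9
grip_force: 78.1
```

```bash
for k in 1 2; do python3 -m jog '[{"offset":[0,0,0.07],"spin":0},{"offset":[0,0,0],"spin":0}]' | egrep 'eef|ft_'; done
```

```text
eef_pos: [664.8, 4.7, 145.1]
ft_force: [-0.1, 0.0, -2.7]
eef_pos: [664.8, 4.6, 144.4]
ft_force: [0.6, -0.1, -2.5]
```

```bash
python3 -m jog '[{"offset":[0,0,0.07],"spin":0},{"offset":[0,0,0],"spin":0}]' | egrep 'eef|ft_';python3 -m jog '[{"offset":[0,0,0.07],"spin":0},{"offset":[0,0,0],"spin":0}]' | egrep 'eef|ft_';python3 -m jog '[{"offset":[0,0,0.07],"spin":0},{"offset":[0,0,0],"spin":0}]' | egrep 'eef|ft_'
```

```text
eef_pos: [664.9, 4.7, 143.7]
ft_force: [0.8, 1.4, -2.9]
eef_pos: [664.9, 4.6, 143.3]
ft_force: [-0.5, -0.9, -0.3]
eef_pos: [665.0, 4.5, 142.8]
ft_force: [-1.0, -2.7, 2.7]
```

```bash
python3 -m jog '[{"offset":[0,0,-0.1],"spin":0},{"offset":[0,0,0],"spin":0},{"offset":[0,0,0],"spin":0},{"offset":[0,0,0],"spin":0}]' 2.2; python3 -m jog '[{"offset":[0.04,-0.912,0],"spin":5},{"offset":[0.04,-0.912,0],"spin":5},{"offset":[0.04,-0.912,0],"spin":5},{"offset":[0.04,-0.912,0],"spin":5},{"offset":[0.04,-0.912,0],"spin":5},{"offset":[0,0,0],"spin":0}]'; python3 - <<'E'
from h import *
s,c=snap('wrist','w13.png')
i=c['img'];cv2.imwrite('pics/w13c.png',cv2.resize(i,None,fx=1,fy=1))
E
```

```text
time: 47.52
eef_pos: [664.8, 4.7, 143.3]
ee_rot: [[0.049, 0.999, -0.0], [0.999, -0.049, 0.0], [0.0, -0.0, -1.0]]
ft_force: [-0.3, 0.6, 0.1]
finger_gap: 22.0
grip_force: 0.0
time: 48.28
eef_pos: [621.0, 16.7, 143.5]
ee_rot: [[0.465, 0.885, 0.0], [0.885, -0.465, 0.0], [0.0, 0.0, -1.0]]
ft_force: [1.1, -0.1, -0.3]
finger_gap: 22.0
grip_force: 0.3
```

View pics/w13c.png

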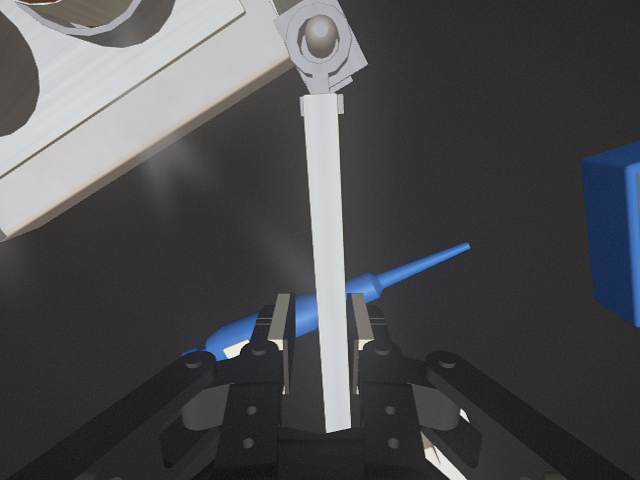

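```bash
python3 -m jog '[{"offset":[0.04,-0.912,0],"spin":5},{"offset":[0.04,-0.912,0],"spin":5},{"offset":[0.04,-0.912,0],"spin":5},{"offset":[0.04,-0.912,0],"spin":5},{"offset":[0.04,-0.912,0],"spin":5},{"offset":[0.04,-0.912,0],"spin":5},{"offset":[0.04,-0.912,0],"spin":5},{"offset":[0.04,-0.912,0],"spin":5},{"offset":[0.04,-0.912,0],"spin":5},{"offset":[0,0,0],"spin":0}]';python3 -m jog '[{"offset":[0.014,-0.547,0],"spin":3},{"offset":[0.014,-0.547,0],"spin":3},{"offset":[0.014,-0.547,0],"spin":3},{"offset":[0.014,-0.547,0],"spin":3},{"offset":[0.014,-0.547,0],"spin":3},{"offset":[0,0,0],"spin":0}]'
```

```text
time: 49.58
eef_pos: [570.2, 78.5, 143.3]
ee_rot: [[0.954, 0.298, -0.0], [0.298, -0.954, 0.0], [-0.0, -0.0, -1.0]]
ft_force: [-0.3, 0.0, -0.5]
finger_gap: 21.9
grip_force: 0.0
time: 50.32
eef_pos: [565.6, 105.0, 143.3]
ee_rot: [[0.999, 0.042, 0.0], [0.042, -0.999, 0.0], [0.0, -0.0, -1.0]]
ft_force: [-0.9, -0.3, -1.5]
finger_gap: 21.9
grip_force: 0.0
```

```bash
python3 -m jog '[{"offset":[0,-0.2,0],"spin":0},{"offset":[0,-0.2,0],"spin":0},{"offset":[0,0,0],"spin":0}]' | egrep 'eef|ft_'; for k in 1 2; do python3 -m jog '[{"offset":[0,-0.1,0],"spin":0},{"offset":[0,0,0],"spin":0}]' | egrep 'eef|ft_'; done
```

```text
eef_pos: [565.3, 109.1, 143.4]
ft_force: [0.2, -0.5, 0.8]
eef_pos: [565.2, 110.2, 143.4]
ft_force: [0.1, -0.5, 0.2]
eef_pos: [565.1, 111.2, 143.4]
ft_force: [0.3, 0.1, -0.2]
```

```bash
python3 -m jog '[{"offset":[0,-0.1,0],"spin":0},{"offset":[0,0,0],"spin":0}]' | egrep 'eef|ft_';python3 -m jog '[{"offset":[0,-0.1,0],"spin":0},{"offset":[0,0,0],"spin":0}]' | egrep 'eef|ft_';python3 -m jog '[{"offset":[0,-0.05,0],"spin":0},{"offset":[0,0,0],"spin":0}]' | egrep 'eef|ft_'; python3 - <<'E'
from h import *
s,c=snap('wrist','w14.png');M=W2C(s,c);i=c['img']
g=cv2.cvtColor(i,cv2.COLOR_BGR2GRAY)
for v in (130,180,220): print(v,g[v,270:370:3].tolist())
print([w2px(M,c,p).round(1).tolist() for p in ((650,108.2,160),(600,106.3,160),(669.8,109,150))])
E
```

```text
eef_pos: [565.1, 112.2, 143.4]
ft_force: [-0.7, -0.0, 0.7]
eef_pos: [565.1, 113.0, 143.4]
ft_force: [-0.5, -2.2, -0.6]
eef_pos: [565.1, 113.1, 143.4]
ft_force: [0.7, -5.5, 0.3]
130 [197, 197, 197, 197, 198, 198, 197, 197, 197, 196, 197, 197, 195, 119, 79, 77, 79, 78, 74, 208, 207, 208, 206, 204, 204, 204, 204, 206, 209, 209, 60, 67, 66, 63]
180 [198, 198, 199, 199, 198, 199, 199, 200, 199, 197, 196, 197, 195, 129, 80, 79, 83, 80, 82, 207, 207, 210, 207, 205, 205, 206, 207, 209, 211, 106, 69, 70, 69, 71]
220 [200, 199, 198, 196, 197, 197, 197, 198, 198, 199, 199, 199, 194, 134, 78, 81, 81, 79, 131, 208, 209, 209, 207, 205, 207, 208, 209, 210, 205, 70, 69, 68, 68, 67]
[[346.1, 99.9], [342.8, 263.6], [345.2, 29.1]]
```

```bash
python3 -m jog '[{"offset":[0,0.35,0],"spin":0},{"offset":[0,0.35,0],"spin":0},{"offset":[0,0,0],"spin":0},{"offset":[0,0,-1.5],"spin":0},{"offset":[0,0,-4],"spin":0},{"offset":[0,0,-4],"spin":0},{"offset":[0,0,0],"spin":0}]' | egrep 'eef|ft_';python3 -m jog '[{"offset":[-3.59,-3.2,0],"spin":0},{"offset":[-3.59,-3.2,0],"spin":0},{"offset":[-3.59,-3.2,0],"spin":0},{"offset":[-3.59,-3.2,0],"spin":0},{"offset":[-3.59,-3.2,0],"spin":0},{"offset":[0,0,0],"spin":0}]' 6;python3 -m jog '[{"offset":[0,0,0],"spin":-10},{"offset":[0,0,0],"spin":-10},{"offset":[0,0,0],"spin":-10},{"offset":[0,0,0],"spin":-10},{"offset":[0,0,0],"spin":-10},{"offset":[0,0,0],"spin":-10},{"offset":[0,0,0],"spin":-10},{"offset":[0,0,0],"spin":-10},{"offset":[0,0,0],"spin":-10},{"offset":[0,0,0],"spin":-10}]' | grep eef; python3 -m jog '[{"offset":[0,0,0],"spin":-10},{"offset":[0,0,0],"spin":-10},{"offset":[0,0,0],"spin":0},{"offset":[0,0,0],"spin":0}]'
python3 - <<'E'
from h import *
s,c=snap('wrist','w15.png');M=W2C(s,c);i=c['img'].astype(int);m=(i[:,:,2]>130)&(i[:,:,1]<90)&(i[:,:,0]<90)
n,l,st,ce=cv2.connectedComponentsWithStats(m.astype(np.uint8))
print(w2px(M,c,(379,258.7,150)))
R=np.array(s['ee_rot'])
for k in range(1,n):
  if st[k][4]>300:
    x0,y0,w,h,_=st[k];a=px2w(M,c,*ce[k],148);print(st[k].tolist(),ce[k].round(1),a.round(1),'tool',(R.T@(a-s['eef_pos'])).round(1))
print(s['joint_positions'])
s,c=snap('top','t3.png')
E
```

```text
eef_pos: [566.3, 106.9, 242.3]
ft_force: [0.7, 0.4, -1.1]
time: 53.62
eef_pos: [377.6, 260.8, 238.5]
ee_rot: [[0.999, 0.042, -0.001], [0.042, -0.999, 0.0], [-0.001, -0.0, -1.0]]
ft_force: [0.2, -0.1, 0.5]
finger_gap: 59.9
grip_force: 0.0
eef_pos: [380.4, 259.1, 238.3]
time: 55.38
eef_pos: [380.1, 259.3, 238.3]
ee_rot: [[-0.529, 0.848, 0.0], [0.848, 0.529, 0.0], [0.0, 0.0, -1.0]]
ft_force: [-0.9, -0.7, 0.7]
finger_gap: 60.3
grip_force: 0.0
[319.42348402 251.10546027]
[502, 0, 51, 27, 1061] [525.8  11. ] [400.2 427.2 148. ] tool [131.8 105.9  90.3]
[292, 213, 61, 61, 2283] [322.3 244.1] [378.4 263.  148. ] tool [ 4.   0.5 90.3]
[ 2.60717044e+01  1.52621041e+01  1.12022848e+02  2.66852689e-03
  5.27126799e+01 -5.89683655e+00]
```

```bash
python3 -m jog '[{"offset":[0.03,0.03,4],"spin":0},{"offset":[0,0,3.5],"spin":0},{"offset":[0,0,1.7],"spin":0},{"offset":[0,0,0],"spin":0},{"offset":[0,0,0],"spin":0}]' 5.4 20; python3 -m jog '[{"offset":[0,0,0],"spin":0},{"offset":[0,0,0],"spin":0},{"offset":[0,0,0],"spin":0},{"offset":[0,0,0],"spin":0}]' 3 25
```

```text
time: 56.1
eef_pos: [380.2, 260.1, 147.0]
ee_rot: [[-0.532, 0.846, 0.001], [0.846, 0.532, 0.0], [-0.0, 0.001, -1.0]]
ft_force: [-0.2, -0.1, 0.4]
finger_gap: 54.3
grip_force: 0.0
time: 56.6
eef_pos: [380.4, 260.2, 146.7]
ee_rot: [[-0.533, 0.846, 0.001], [0.846, 0.533, 0.001], [-0.0, 0.002, -1.0]]
ft_force: [3.6, 1.0, 3.4]
finger_gap: 39.0
grip_force: 27.5
```

```bash
python3 -m jog '[{"offset":[0,0,0],"spin":7.5},{"offset":[0,0,0],"spin":7.5},{"offset":[0,0,0],"spin":7.5},{"offset":[0,0,0],"spin":7.5},{"offset":[0,0,0],"spin":7.5},{"offset":[0,0,0],"spin":7.5},{"offset":[0,0,0],"spin":6.5},{"offset":[0,0,0],"spin":0},{"offset":[0,0,0],"spin":0}]'; python3 - <<'E'
from h import *
print(manip.state()['torque'])
E
python3 -m jog '[{"offset":[0,0,0],"spin":0},{"offset":[0,0,0],"spin":0},{"offset":[0,0,0],"spin":0}]' 5.4;python3 -m jog '[{"offset":[0,0,-2],"spin":0},{"offset":[0,0,-4],"spin":0},{"offset":[0,0,-3.2],"spin":0},{"offset":[0,0,0],"spin":0},{"offset":[0,0,0],"spin":0}]'
```

```text
time: 57.72
eef_pos: [379.3, 259.9, 146.2]
ee_rot: [[0.328, 0.945, -0.001], [0.945, -0.328, -0.0], [-0.001, -0.001, -1.0]]
ft_force: [-3.6, 4.2, 2.9]
finger_gap: 38.6
grip_force: 27.5
[0.67263226 0.92605876 0.0216551 ]
time: 58.1
eef_pos: [380.0, 259.9, 146.3]
ee_rot: [[0.33, 0.944, 0.0], [0.944, -0.33, -0.0], [0.0, 0.0, -1.0]]
ft_force: [0.2, 0.1, -0.1]
finger_gap: 54.1
grip_force: 0.0
time: 58.72
eef_pos: [379.6, 259.8, 237.8]
ee_rot: [[0.33, 0.944, -0.0], [0.944, -0.33, -0.0], [-0.0, -0.0, -1.0]]
ft_force: [0.3, -0.8, -0.2]
finger_gap: 53.7
grip_force: 0.0
```

```bash
python3 -m jog '[{"offset":[-1.6,-4.7,-3],"spin":0},{"offset":[-1.6,-4.7,-3],"spin":0},{"offset":[0,0,0],"spin":0},{"offset":[0,0,0],"spin":0}]'|grep eef; python3 - <<'E'
from h import *
s,c=snap('top','top4.png');s2,c2=snap('scene','scene4.png')
def red(i,y0,y1,x0,x1):
  j=i[y0:y1,x0:x1].astype(int);m=(j[:,:,2]>150)&(j[:,:,1]<100);v,u=np.nonzero(m);return u.mean()+x0,v.mean()+y0,m.sum(),v.min()+y0,u.min()+x0
for f in('top1','top2','top4'):print(f,np.round(red(cv2.imread(f'pics/{f}.png'),225,290,150,230),2))
for f in('scene1','scene4'):print(f,np.round(red(cv2.imread(f'pics/{f}.png'),255,310,440,480),2))
M=W2C(s2,c2);print([w2px(M,c2,(379.5,259.5,z)).round(1) for z in(148,140)])
# white caps in shaker, top view
M=W2C(s,c);hsv=cv2.cvtColor(c['img'],cv2.COLOR_BGR2HSV)
for p in [(592.5,285.5),(596.6,196),(503,282.4),(506.5,192.5)]:
  q=w2px(M,c,(*p,170));print(q.round(1));white(c['img'],M,c,*q,z=170,r=12)
E
```

```text
eef_pos: [280.7, 260.9, 297.7]
top1 [178.74 261.98  82.   256.   171.  ]
top2 [179.46 263.19  98.   257.   172.  ]
top4 [178.44 262.32  97.   256.   171.  ]
scene1 [459.07 278.03 215.   270.   450.  ]
scene4 [459.   278.25 212.   270.   450.  ]
[array([458.1, 278.1]), array([457.4, 280.6])]
[168.5 174. ]
[205.9 171.8]
[168.3 210.2]
[206.4 208.1]
```

```bash
python3 - <<'E'
from h import *
i=cv2.imread('pics/top4.png');g=cv2.cvtColor(i,cv2.COLOR_BGR2GRAY);c=manip.camera('top');M=W2C(None,c)
k=cv2.resize(g[150:240,140:240],None,fx=4,fy=4,interpolation=cv2.INTER_CUBIC)
C=cv2.HoughCircles(k,cv2.HOUGH_GRADIENT,1,80,param1=60,param2=18,minRadius=28,maxRadius=40)
for u,v,r in C[0]: print(np.round([140+u/4,150+v/4,r/4],1),px2w(M,c,140+u/4,150+v/4,170).round(0))
for x,y in((640,107.8),(600,106.3),(550,104.4),(500,102.5),(460,101)):
  u,v=w2px(M,c,(x,y,160));print(np.round([u,v],1),g[int(round(v)),int(u)-8:int(u)+10].tolist())
E
```

```text
[168.4 171.1   8.8] [600. 286. 170.]
[205.4 171.4   9. ] [598. 197. 170.]
[205.9 206.6   9.3] [510. 194. 170.]
[243.4 155.5] [155, 150, 133, 127, 126, 150, 210, 230, 234, 230, 179, 124, 116, 129, 155, 173, 159, 165]
[243.8 171.2] [222, 224, 224, 224, 223, 220, 212, 225, 234, 234, 222, 171, 150, 167, 200, 211, 159, 94]
[244.4 191. ] [223, 223, 223, 223, 224, 225, 230, 233, 235, 231, 191, 146, 150, 173, 200, 171, 111, 77]
[245.  211.2] [228, 228, 228, 228, 224, 216, 225, 232, 234, 233, 190, 149, 158, 191, 219, 175, 103, 74]
[245.5 227.6] [234, 234, 234, 234, 234, 234, 235, 235, 235, 235, 234, 233, 220, 194, 201, 199, 148, 90]
```

```bash
python3 -c "
from workcell import manip
print(manip.job_done())"
```

```text
the job is handed in; nothing more can be done
None
```

I ran the whole sequence in order and handed it in at about 60 s of the 210 s: stop latched, four amber bottles lowered to the cup floors, gate hung on both pins and pushed shut against the catch, stop twisted and back up. My last camera check located three of the four bottle caps; the fourth went in freely to the same depth but was not re-checked by camera.

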